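Sort the thread, frog blanks and awl into their holders

TASK

The rehair is done, so put the mixed things on the bench away where each kind belongs: stand the two thread spools upright in the two round wells of the thread block so that they cannot roll and unwind, lay the two frog blanks flat and lengthways in the two pockets of the frog board so that their faces stay unscratched, one to a pocket, and lay the awl in the groove of its tray so that its point is off the bench. Leave the sanding block and the rosin cake where they are; let everything go and leave it at rest.

Things in the scene. Friction and masses are not known exactly. Their poses are not given: they have to be found in the camera images.
- thread_spool_1: wooden thread spool with white thread, standing upright: two round flanges 29 mm in diameter and 8 mm thick at the top and bottom, the wound waist between them about 20 mm in diameter, 40 mm tall, 18 g. Origin: centre of its underside, z up its axis. The two spools are the same kind and interchangeable.
- thread_spool_2: wooden thread spool with red thread, standing upright: two round flanges 29 mm in diameter and 8 mm thick at the top and bottom, the wound waist between them about 20 mm in diameter, 40 mm tall, 18 g. Origin: centre of its underside, z up its axis. The two spools are the same kind and interchangeable.
- frog_blank_1: bow-frog blank, black ebony, a small flat block 20 x 46 x 12 mm (x, y, z) with one chamfered end, lying flat, 14 g. Origin: centre of its underside; y runs along its length, z up. The two blanks are the same kind and interchangeable.
- frog_blank_2: bow-frog blank, pale bone-white, a small flat block 20 x 46 x 12 mm (x, y, z) with one chamfered end, lying flat, 14 g. Origin: centre of its underside; y runs along its length, z up. The two blanks are the same kind and interchangeable.
- awl_handle (a point): awl with a turned brown wooden handle, a brass ferrule and a short steel point, lying on the bench; 114 mm long overall, 35 g. This point is on the middle of the handle's thickness, 11 mm above the bench, where to grip it across; the handle is 20 to 22 mm thick here. Its y axis runs along the awl towards the butt of the handle: the butt is 42 mm away along +y, the steel tip 72 mm away along -y. Its middle by length is 15 mm along -y.
- thread_block: dark wooden block 62 x 124 x 20 mm (x, y, z), fixed to the bench, with two round blind wells 44 mm in diameter and 12 mm deep (well floor 8 mm above the bench, rim 20 mm above it), chamfered at the mouth, centred 29 mm either side of its origin along its y. Origin: centre of its underside.
- frog_board: flat wooden board 78 x 110 x 12 mm (x, y, z), fixed to the bench, with two rectangular routed pockets side by side, each 62 mm along x, 36 mm along y and 4 mm deep (pocket floor 8 mm above the bench, rim 12 mm), centred 26 mm either side of its origin along its y. A blank lies in a pocket with its length along the board's x, either way round. Origin: centre of its underside.
- awl_tray: narrow wooden tray 152 x 56 x 12 mm (x, y, z), fixed to the bench, with one long groove 136 mm along x, 40 mm along y and 6 mm deep (floor 6 mm above the bench, rim 12 mm), centred on its origin. The awl lies along it, point either way. Origin: centre of its underside.
- sanding_block: cork sanding block 42 x 85 x 28 mm, loose, a bystander on the left to be left alone. Origin: centre of its underside; y runs along its length.
- rosin_cake: amber rosin cake on a small wooden base, 34 x 62 x 22 mm, loose, a bystander behind the holders to be left alone. Origin: centre of its underside; y runs along its length. (The room's desk lamp near it is fixed: its elbow hangs 0.52 m above the bench, 0.56 m ahead of the robot's base and 0.02 m to the right, and its arm runs left from there. Keep tall wrists in front of it: carry things low.)
Mind the look-alikes: they are no part of the job. Leave any green or pink look-alike of the frog_blank_2 alone.

How it is judged:
By the outcome, as a careful person would: the job done as asked, in the order asked, and still so for the second after the job is handed in, with the robot touching nothing.
It also fails if it takes over 102 s, if anything falls off the work surface, if the arm or the gripper's body presses on something with over 40 N, if the wrist force passes 120 N, or if a joint passes its speed limit or range.

ROBOT

A 6-joint arm with a two-finger parallel gripper is mounted at the origin on a cart in front of the work surface, level with it; the furniture and walls round the work are solid. World frame = base frame: x ahead of the robot, y to its left, z up, the work surface at z = 0. Lengths are in mm, angles in degrees, forces in N, time in s.
With the tool pointing down it reaches from about 375 to 975 mm from the base axis. Payload 3.8 kg.
Tool frame: the origin (TCP) lies midway between the tips of the shut fingers; the grasp point (between the pads) lies 19 mm behind it; y points along the fingers, x is the direction in which the jaws open and shut, and the axes are right-handed (so a half turn about y gives the same grasp; the last joint's range is limited). The gripper opens to 88 mm and grips with 3 to 60 N. Pads are 18 mm wide; open, the fingers measure 123 mm over their backs; the gripper's body (75 mm by 187 mm) begins 45 mm behind the grasp point.
Start: joints at [-77.114, 15.12, 91.902, -0, 72.978, -2.114], TCP at [174.698, -651.996, 201.106] pointing down, gripper open.
Joint ranges: [-150.88, 150.88], [-54.13, 125.18], [17.81, 147.31], [-75.09, 255.09], [0, 152.58], [-146.25, 146.25]. Speed limits (degrees/s): [147.25, 147.25, 180, 180, 180, 180].

INTERFACE

Orientations are given as a 3x3 rotation matrix whose columns are the frame's x, y, z axes.
In Python, from workcell import bot, vision gives the robot as it stands.
- The arm moves only by the tool play_rows, never from a script. Its argument "rows" is a list that holds one entry, the list of rows, each a list of 4 numbers: the shift along the tool's x, y, z in mm, then the turn about the tool's y in degrees. In form: [[[dx, dy, dz, spin], ...]]. A call has 1 to 5 rows; each row is the pose to reach, as a shift and turn from the pose measured when the call began, along the tool's axes at that moment; what a row does not reach only later rows make up. A row lasts 1/10 s, in which the tool goes at most 50 mm and 8.59 degrees, less where a joint would pass 70% of its speed; a pose out of reach is approached as far as the arm can. A call with a gripper value outside its range is refused whole. "grip" is the finger opening in mm, from 0 to 88.1, set as the call begins (left out, the last holds). The fingers move at their own pace and stop on an object; "force" is the grip in N (left out, the last holds). Time passes only in rows, so rows that repeat a pose let the fingers close. It gives the time, the measured TCP pose, the force and the opening at its end, in the units of the state.
- bot.read_state(): the state, without advancing time (a new reading comes with each control period).
- vision.read_camera(name): name is "side" or "top" or "wrist"; returns a dict with "img" (480x640x3 uint8, red, green, blue), "K" (3x3 intrinsics, pixels), "position" and "orientation" of the camera in the world. Camera axes: x right, y up, looking along -z (the intrinsics and any distortion apply to the point x, -y, -z); pixel columns grow to the right and rows downward; lengths in mm; the calibration is good to about 2 mm. A picture is of the moment at which its call begins. There is no depth.
- bot.job_done(): hands the job in, once; it reports no verdict.
The state is a dict: "time_s": time; "q": joint angles; "joint_velocities": joint speeds; "joint_torque": joint torques, N m; "tcp_pos": TCP position; "tool_rot": TCP orientation; "force": force on the tool from outside, world axes, zero at the start; "wrist_torque": the same for the moment, N m; "grip_width": finger opening in mm.
Only numpy, scipy, OpenCV 4.12 (cv2) and the standard library are available. Lean on these libraries where they do the work, as an engineer would, in place of code of your own. Each camera call takes 0.05 s, during which the arm holds its last target.

## Working session

There is one attempt and no reset: what is moved stays moved. The work goes in short steps, Python scripts to look and compute and a tool call to move; the robot and the scene stay as the last step left them, time stands still between calls to the robot, and variables do not carry over. Pictures are saved under pics/ and viewed, and the job is handed in when it is done.

Besides the shell and the picture viewer there is one more tool, called after "Emit:" by a JSON object that holds its "method" and its "body". play_rows: Moves the arm, as the interface text tells. Its arguments: {"type":"object","properties":{"rows":{"type":"array","items":{"type":"array","items":{"type":"array","items":{"type":"number"}}}},"grip":{"type":"number"},"force":{"type":"number"}},"required":["rows"]}

```bash
ls; mkdir -p pics; python3 - <<'E'
from workcell import bot, vision
import cv2
s=bot.read_state()
print(s)
for n in ["side","top","wrist"]:
    c=vision.read_camera(n); cv2.imwrite(f"pics/{n}0.png",c["img"][:,:,::-1]); print(n,{k:c[k] for k in c if k!="img"})
E
```

```text
pics
{'time_s': 0.0, 'q': array([-7.71147229e+01,  1.51689260e+01,  9.19808143e+01, -1.78634557e-03,
        7.29778586e+01, -2.11342026e+00]), 'joint_velocities': array([ 0.00935534, -0.06989256, -0.00843795,  0.01786948, -0.06993456,
       -0.01707312]), 'joint_torque': array([-5.52432289e-05, -5.02116466e+01, -3.56874704e+01,  7.28371250e-02,
        2.94736319e-02, -1.59346037e-04]), 'tcp_pos': array([ 174.50661747, -651.22775463,  199.79498559]), 'tool_rot': array([[ 2.58805348e-01, -5.25685366e-04,  9.65929353e-01],
       [-9.65926930e-01,  2.16429085e-03,  2.58805876e-01],
       [-2.22660252e-03, -9.99997520e-01,  5.23563936e-05]]), 'force': array([-0.70146641, -0.18602414, -0.08326355]), 'wrist_torque': array([-0.0134796 , -0.00408154,  0.0275717 ]), 'grip_width': 88.1745217495416}
side {'K': array([[456.60386648,   0.        , 319.94255004],
       [  0.        , 456.60386648, 233.93777187],
       [  0.        ,   0.        ,   1.        ]]), 'position': array([442.92593433, 639.65892286, 479.80117628]), 'orientation': array([[-0.98654158,  0.06535041, -0.14988342],
    
[... 179 characters left out ...]
2.96963461, 246.59042713],
       [  0.        ,   0.        ,   1.        ]]), 'position': array([ 443.38674465,  -79.04663378, 1107.48247425]), 'orientation': array([[ 0.0101682 ,  0.99422885, -0.10679698],
       [-0.99990807,  0.0110677 ,  0.00783325],
       [ 0.00897004,  0.10670751,  0.99424999]])}
wrist {'K': array([[365.57585951,   0.        , 325.23190066],
       [  0.        , 365.57585951, 235.4044758 ],
       [  0.        ,   0.        ,   1.        ]]), 'position': array([ 245.80586739, -631.53282924,  383.62395837]), 'orientation': array([[ 0.2581149 ,  0.92543278,  0.27740018],
       [-0.96611076,  0.24801462,  0.07154545],
       [-0.00258879, -0.28646625,  0.95808684]])}
```

View pics/top0.png

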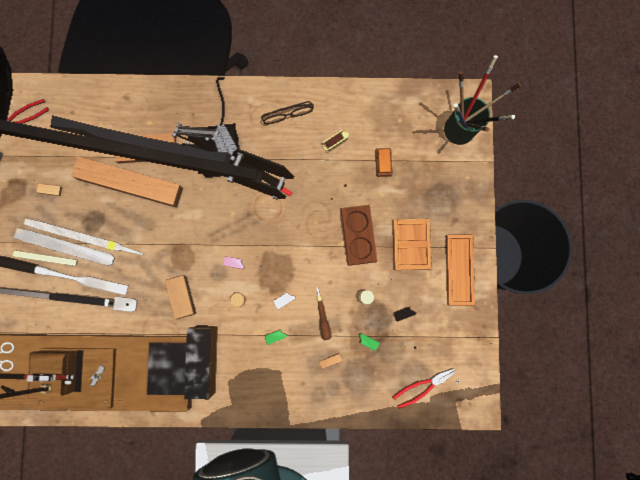

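View pics/side0.png

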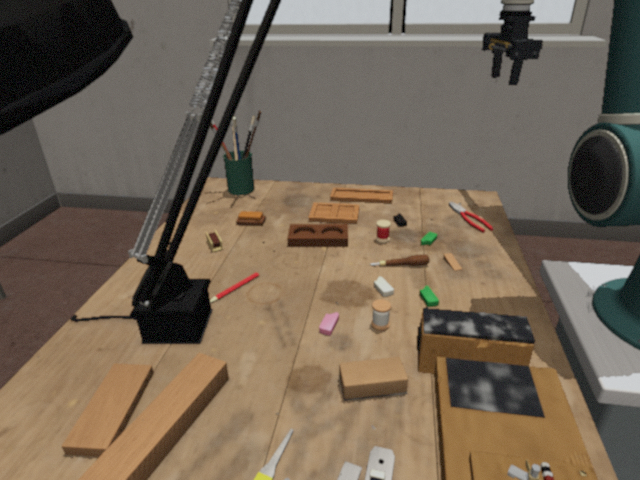

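```bash
python3 - <<'E'
import cv2
i=cv2.imread("pics/top0.png")
c=i[120:420,80:480]; cv2.imwrite("pics/top0c.png",cv2.resize(c,None,fx=2,fy=2,interpolation=cv2.INTER_CUBIC))
E
```

```text
(no output)
```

View pics/top0c.png

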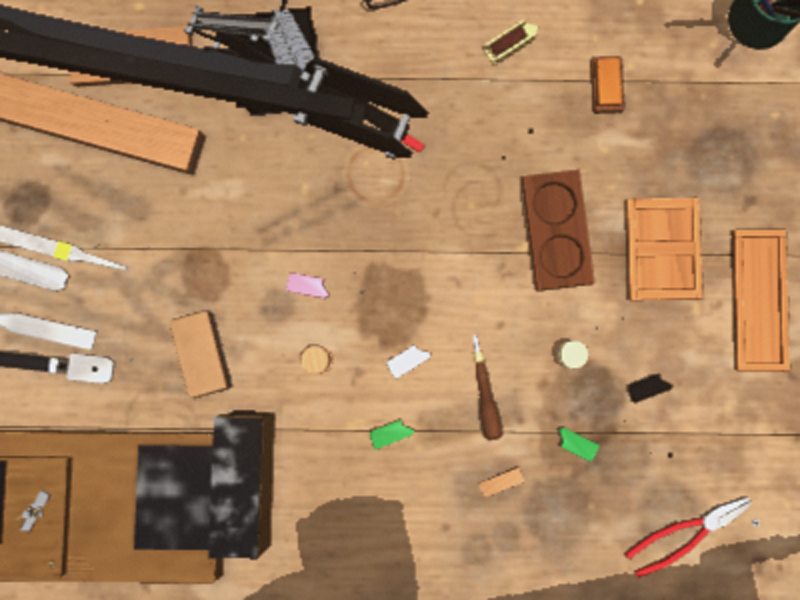

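The top view shows the spools at crop (315,359) and (573,354), the white blank at (409,361), the black blank at (650,388) and the awl at (484,390). The block, board and tray are at (557,230), (665,248) and (761,300). Next I'll turn these pixels into positions.

```bash
cat > h.py <<'E'
import numpy as np, cv2
from workcell import bot, vision
def ray(c,u,v):
    K=c["K"]; d=np.array([(u-K[0,2])/K[0,0],-(v-K[1,2])/K[1,1],-1.0]); return np.array(c["orientation"])@d
def p2w(c,u,v,z):
    d=ray(c,u,v); p=np.array(c["position"]); return p+d*(z-p[2])/d[2]
def w2p(c,P):
    q=np.array(c["orientation"]).T@(np.array(P)-np.array(c["position"])); K=c["K"]
    return K[0,0]*q[0]/-q[2]+K[0,2], -K[1,1]*q[1]/-q[2]+K[1,2]
def snap(n,name,box=None,f=2):
    c=vision.read_camera(n); i=c["img"][:,:,::-1]
    if box: i=cv2.resize(i[box[1]:box[3],box[0]:box[2]],None,fx=f,fy=f,interpolation=cv2.INTER_CUBIC)
    cv2.imwrite(f"pics/{name}.png",i); return c
def go(x,y,z,ax=None):
    """shift (tool axes) and spin to bring TCP to x,y,z with tool x axis at angle ax(deg, mod 180) in world"""
    s=bot.read_state(); R=s["tool_rot"]; d=R.T@(np.array([x,y,z])-s["tcp_pos"])
    cur=np.degrees(np.arctan2(R[1,0],R[0,0])); sp=0
    if ax is not None: sp=-((ax-cur+90)%180-90)
    print("t %.2f"%s["time_s"],"shift",d.round(1),"spin %.1f"%sp,"cur ax %.1f"%cur,"q6 %.1f"%s["q"][5],"tcp",s["tcp_pos"].round(1),"w %.1f"%s["grip_width"], "f",s["force"].round(1))
E
python3 - <<'E'
from h import *
i=cv2.imread("pics/top0.png")
c=vision.read_camera("top")
for name,box,f in [("a",(210,250,310,350),6),("b",(300,270,440,370),5),("c",(330,190,490,315),5)]:
    cv2.imwrite(f"pics/z{name}.png",cv2.resize(i[box[1]:box[3],box[0]:box[2]],None,fx=f,fy=f,interpolation=cv2.INTER_CUBIC))
E
```

```text
(no output)
```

View pics/za.png

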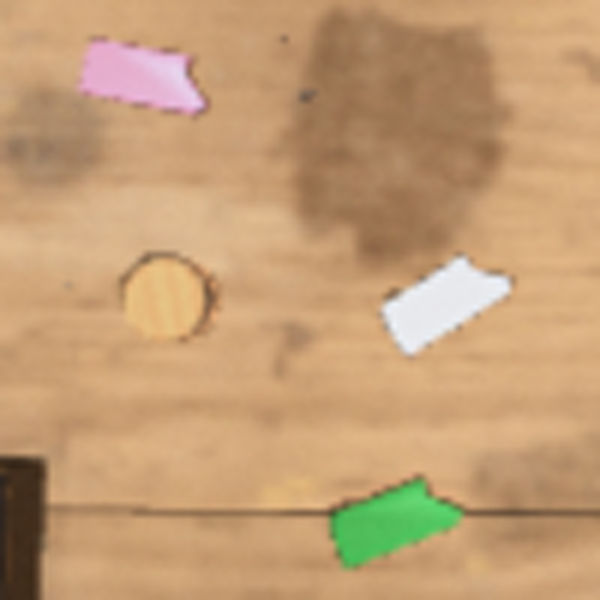

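View pics/zb.png

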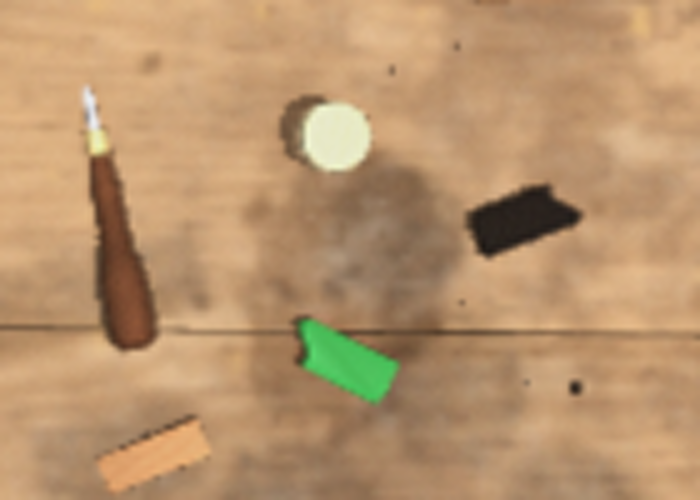

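View pics/zc.png

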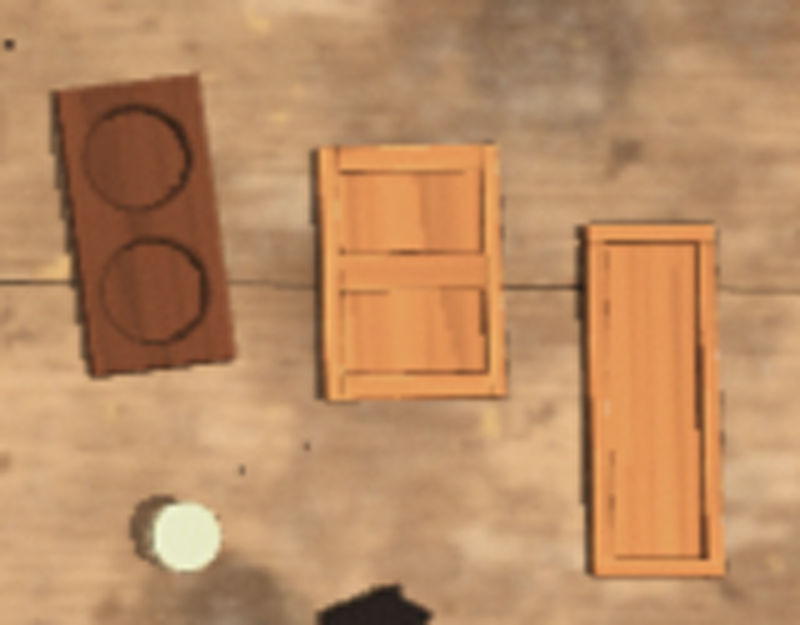

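```bash
python3 - <<'E'
from h import *
c=vision.read_camera("top")
def m(n,pts,off,f,z):
    P=np.array([p2w(c,off[0]+(u+.5)/f-.5,off[1]+(v+.5)/f-.5,z)[:2] for u,v in pts]); print(n,P.round(1).tolist(),"mean",P.mean(0).round(1)); 
    e=P-np.roll(P,-1,0); print("   sides",np.hypot(*e.T).round(1),"ang",(np.degrees(np.arctan2(e[:,1],e[:,0]))%180).round(1)); return P
A=(210,250),6;B=(300,270),5;C=(330,190),5
m("spoolW",[(166,298)],*A,40); m("spoolR",[(338,136)],*B,40)
m("white (corner tl, tr(spike), r, bl)",[(380,310),(462,256),(512,283),(408,356)],*A,12)
m("black",[(468,217),(548,186),(582,216),(487,256)],*B,12)
m("awl tip, butt",[(87,87),(132,349)],*B,9)
m("handle centre",[(120,250),(128,300)],*B,11)
m("block",[(60,91),(198,74),(236,358),(92,377)],*C,20)
m("wells",[(137,158),(155,291)],*C,20)
m("board",[(320,148),(496,145),(506,397),(326,400)],*C,12)
m("pock",[(412,211),(415,330)],*C,12)
m("tray",[(588,227),(716,225),(725,575),(596,577)],*C,12)
E
```

```text
spoolW [[446.7, 74.8]] mean [446.7  74.8]
   sides [0.] ang [0.]
spoolR [[454.5, -194.1]] mean [ 454.5 -194.1]
   sides [0.] ang [0.]
white (corner tl, tr(spike), r, bl) [[443.4, 3.2], [462.7, -25.5], [453.4, -43.4], [427.3, -7.0]] mean [446.7 -18.2]
   sides [34.6 20.1 44.7 19. ] ang [124.   62.4 125.6  32.4]
black [[421.2, -252.3], [434.6, -286.4], [422.1, -300.7], [404.9, -260.2]] mean [ 420.7 -274.9]
   sides [36.7 19.  44.  18.1] ang [111.5  48.9 113.   26. ]
awl tip, butt [[474.6, -90.1], [364.4, -110.2]] mean [ 419.5 -100.2]
   sides [112. 112.] ang [10.3 10.3]
handle centre [[405.8, -104.8], [384.9, -108.3]] mean [ 395.4 -106.6]
   sides [21.2 21.2] ang [9.7 9.7]
block [[644.7, -141.2], [652.8, -200.6], [530.4, -216.7], [521.6, -155.4]] mean [ 587.4 -178.5]
   sides [ 60.  123.5  61.9 123.9] ang [97.8  7.5 98.1  6.6]
wells [[615.9, -174.4], [558.7, -182.2]] mean [ 587.3 -178.3]
   sides [57.8 57.8] ang [7.7 7.7]
board [[622.5, -254.3], [624.7, -330.6], [515.5, -333.5], [513.4, -256.3]] mean [ 569.  -293.7]
   sides [ 76.3 109.2  77.3 109.1] ang [91.7  1.5 91.6  1. ]
pock [[595.5, -293.9], [543.9, -294.7]] mean [ 569.7 -294.3]
   sides [51.6 51.6] ang [0.9 0.9]
tray [[589.4, -370.0], [590.9, -425.4], [440.7, -425.8], [439.3, -370.8]] mean [ 515. -398.]
   sides [ 55.4 150.2  55.1 150.1] ang [91.5  0.2 91.5  0.3]
```

```bash
python3 - <<'E'
from h import *
go(454.5,-194.1,110,-82.3)
E
```

```text
t 0.25 shift [-369.4   90.9  388.8] spin 7.3 cur ax -75.0 q6 -2.1 tcp [ 174.6 -651.6  200.5] w 88.0 f [-0.5 -0.5 -0.2]
```

Emit:
{"method": "play_rows", "body": {"rows": [[[-33,8,35,0],[-67,16,70,1.5],[-100,25,105,3],[-134,33,140,4.5],[-167,41,176,6]]], "grip": 55}}

```text
time_s: 0.75
tcp_pos: [301.9, -442.9, 159.3]
tool_rot: [[0.155, -0.0, 0.988], [-0.988, 0.001, 0.155], [-0.001, -1.0, 0.0]]
force: [0.7, 0.0, 0.4]
grip_width: 55.3
```

```bash
python3 - <<'E'
from h import *
go(454.5,-194.1,110,-82.3)
E
```

```text
t 0.75 shift [-222.2   49.5  189.3] spin 1.2 cur ax -81.1 q6 22.7 tcp [ 301.9 -442.9  159.3] w 55.3 f [0.7 0.  0.4]
```

Emit:
{"method": "play_rows", "body": {"rows": [[[-37,8,31,0],[-74,16,63,1],[-111,25,95,1.2],[-148,33,126,1.2],[-185,41,158,1.2]]]}}

```text
time_s: 1.25
tcp_pos: [430.0, -233.9, 118.4]
tool_rot: [[0.134, 0.001, 0.991], [-0.991, 0.001, 0.134], [-0.001, -1.0, 0.001]]
force: [0.3, 0.2, 0.2]
grip_width: 54.9
```

```bash
python3 - <<'E'
from h import *
go(454.5,-194.1,100,-82.3)
c=snap("wrist","w1"); print(w2p(c,(454.5,-194.1,40)), [w2p(c,(x,y,12)) for x,y in [(421.2,-252.3),(404.9,-260.2)]])
E
```

```text
t 1.25 shift [-36.2  18.5  29.6] spin -0.0 cur ax -82.3 q6 50.8 tcp [ 430.  -233.9  118.4] w 54.9 f [0.3 0.2 0.2]
(np.float64(276.80955630104205), np.float64(190.14502064652618)) [(np.float64(347.4026362490262), np.float64(233.4475812472413)), (np.float64(353.7859463157886), np.float64(253.09982379822074))]
```

View pics/w1.png

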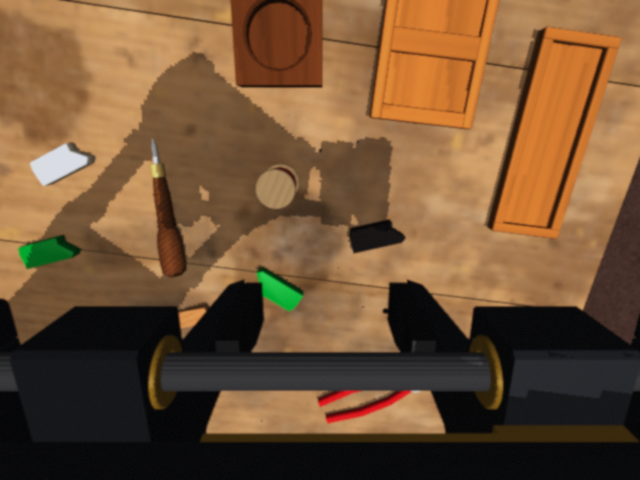

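The wrist view puts the spool top at (277,188) against a predicted (277,190), and the black blank's corners agree too. The calibration holds, so I'm going down.

Emit:
{"method": "play_rows", "body": {"rows": [[[-18,9,15,0],[-36,20,30,0],[-36,40,30,0],[-36,70,30,0],[-36,101,30,0]]]}}

```text
time_s: 1.8
tcp_pos: [458.2, -187.3, 16.2]
tool_rot: [[0.138, 0.003, 0.99], [-0.99, 0.005, 0.138], [-0.005, -1.0, 0.004]]
force: [0.1, 0.3, 0.3]
grip_width: 54.8
```

Emit:
{"method": "play_rows", "body": {"rows": [[[0,0,0,0],[0,0,0,0],[0,0,0,0]]], "grip": 20, "force": 15}}

```text
time_s: 2.1
tcp_pos: [459.6, -188.2, 17.8]
tool_rot: [[0.138, 0.005, 0.99], [-0.99, 0.004, 0.138], [-0.003, -1.0, 0.006]]
force: [-0.2, -0.7, -0.3]
grip_width: 33.1
```

```bash
python3 - <<'E'
from h import *
go(615.9,-174.4,100,-82.3)
E
```

```text
t 2.10 shift [  7.6 -81.3 157.2] spin 0.2 cur ax -82.1 q6 56.4 tcp [ 459.6 -188.2   17.8] w 33.1 f [-0.2 -0.7 -0.3]
```

Emit:
{"method": "play_rows", "body": {"rows": [[[1,0,-1,0],[5.4,0.5,-4.5,0],[5.4,0.5,-4.5,0]]], "grip": 45}}

```text
time_s: 2.4
tcp_pos: [456.3, -195.0, 18.3]
tool_rot: [[0.137, 0.007, 0.991], [-0.991, 0.003, 0.137], [-0.002, -1.0, 0.007]]
force: [-0.2, -0.0, -0.9]
grip_width: 45.3
```

```bash
python3 - <<'E'
from h import *
go(455.3,-194.1,17,-82.3)
c=snap("top","t2",(270,220,430,340),5)
E
```

```text
t 2.40 shift [-1.1  1.3 -0.9] spin 0.2 cur ax -82.1 q6 55.6 tcp [ 456.3 -195.    18.3] w 45.3 f [-0.2 -0.  -0.9]
```

View pics/t2.png

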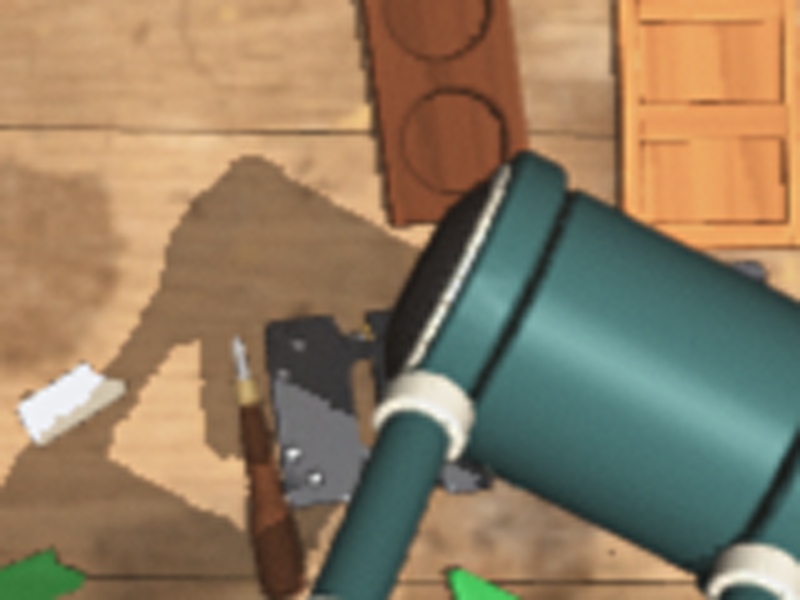

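The top view is blocked by the arm over the spool, but the other objects are undisturbed. Closing now.

Emit:
{"method": "play_rows", "body": {"rows": [[[-1,1,-1,0],[-1,1,-1,0],[-1,1,-1,0],[-1,1,-1,0],[-1,1,-1,0]]], "grip": 20}}

```text
time_s: 2.95
tcp_pos: [455.0, -193.8, 16.9]
tool_rot: [[0.137, 0.007, 0.991], [-0.991, 0.004, 0.137], [-0.003, -1.0, 0.007]]
force: [0.3, -0.1, -0.2]
grip_width: 19.9
```

```bash
python3 - <<'E'
from h import *
go(615.9,-174.4,70,-82.3)
c=snap("wrist","w2"); 
E
```

```text
t 2.95 shift [  2.7 -52.  162.4] spin 0.2 cur ax -82.1 q6 55.6 tcp [ 455.  -193.8   16.9] w 19.9 f [ 0.3 -0.1 -0.2]
```

View pics/w2.png

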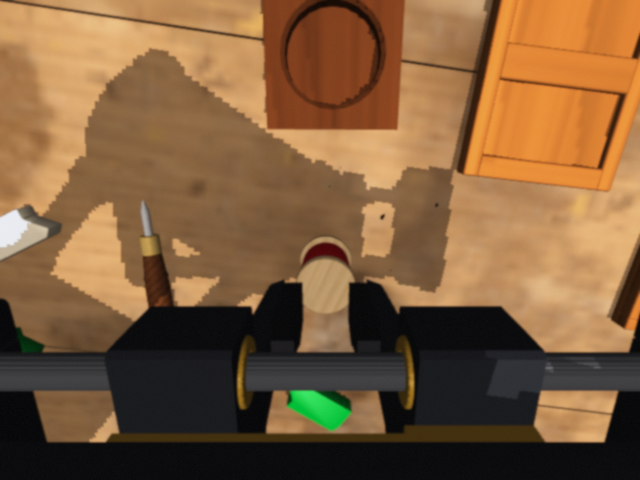

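```bash
python3 - <<'E'
from h import *
c=vision.read_camera("wrist")
for z in (0,8,32,40): print(z,np.round(w2p(c,(455,-194,z)),0), np.round(w2p(c,(455,-179.5,z)),0))
i=c["img"][:,:,::-1][200:380,220:440]; cv2.imwrite("pics/w2z.png",cv2.resize(i,None,fx=3.5,fy=3.3,interpolation=cv2.INTER_CUBIC))
c=snap("side","s2",(340,170,440,270),6)
E
```

```text
0 [328. 258.] [303. 255.]
8 [328. 263.] [302. 260.]
32 [328. 280.] [299. 276.]
40 [328. 287.] [298. 283.]
```

View pics/s2.png

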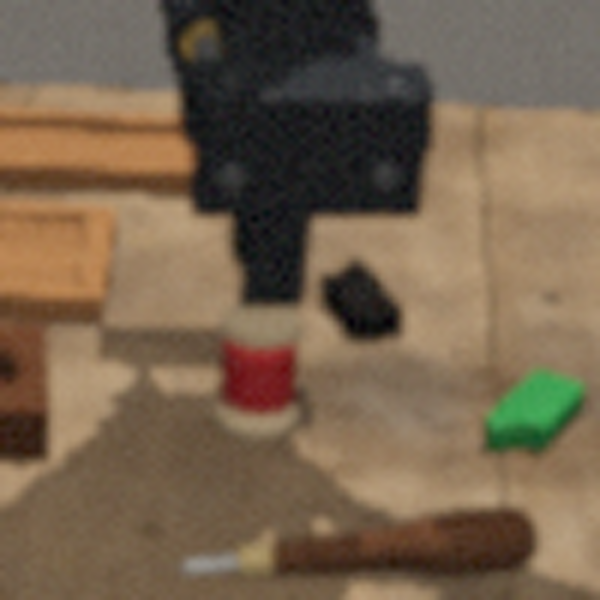

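View pics/w2z.png

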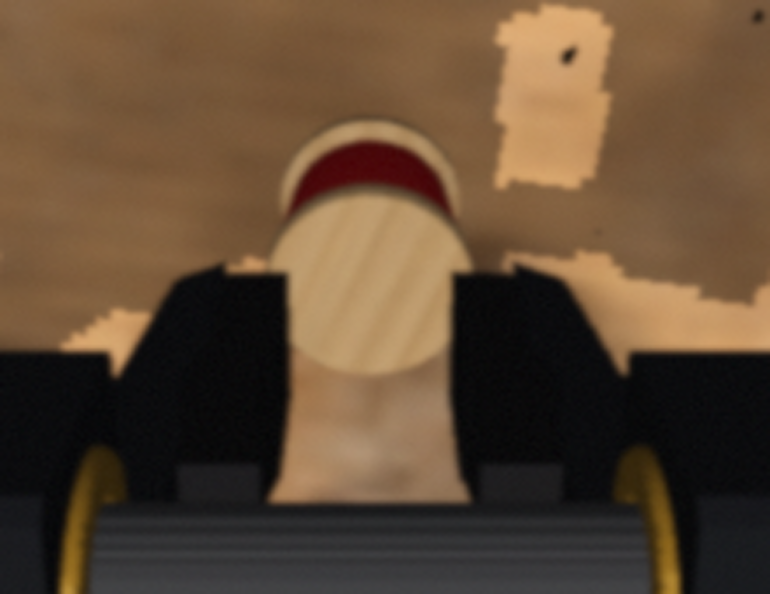

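```bash
python3 - <<'E'
from h import *
c=vision.read_camera("side")
f=lambda P:(np.round((np.array(w2p(c,P))-[340,170])*6,0))
for z in (0,8,32,40): print(z,f((455,-194,z)), "finger", f((455,-180,z)))
s=bot.read_state(); print(s["tcp_pos"],s["grip_width"],s["force"])
E
```

```text
0 [258. 422.] finger [256. 442.]
8 [259. 402.] finger [258. 422.]
32 [263. 341.] finger [261. 361.]
40 [264. 320.] finger [262. 340.]
[ 455.06394511 -193.85156197   16.97019791] 20.270000778532154 [ 0.27754973  0.12269809 -0.39162795]
```

```bash
python3 - <<'E'
from h import *
c=vision.read_camera("side")
R=np.array([[.2588,0,.966],[-.966,0,.2588],[0,-1,0]]);t=np.array([174.5,-651.5,200.3])
for s in (-44,44,-60,60):
  for dz in (0,-19): print(s,dz,np.round(w2p(c,t+R@[s,dz,0]),1))
i=cv2.imread("pics/side0.png")[0:100,450:560]; cv2.imwrite("pics/s0z.png",cv2.resize(i,None,fx=6,fy=6,interpolation=cv2.INTER_CUBIC))
E
```

```text
-44 0 [509.1  99.6]
-44 -19 [510.5  92. ]
44 0 [494.3  92.2]
44 -19 [495.5  85. ]
-60 0 [512.  101.1]
-60 -19 [513.5  93.4]
60 0 [491.8  90.9]
60 -19 [493.   83.8]
```

View pics/s0z.png

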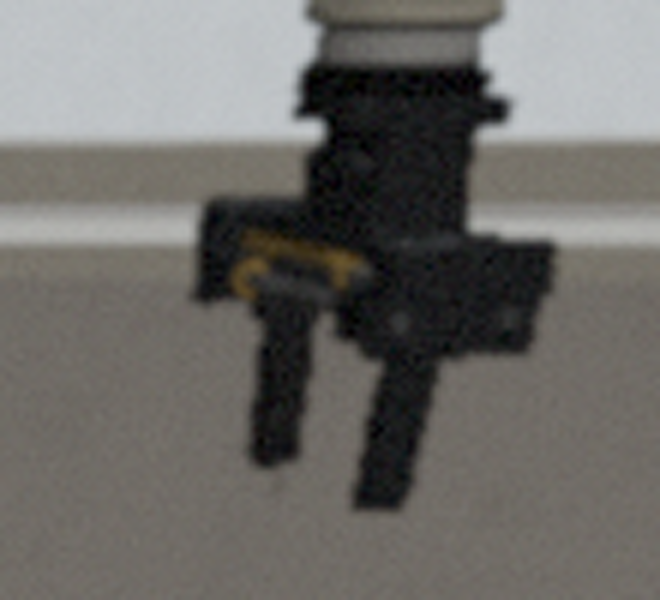

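The side view shows the fingertips ending just above the spool's top flange, roughly 37 mm higher than the reported TCP. A commanded 20 closed fully, so the fingers look to be above the spool and holding nothing. I'll test that by closing further.

Emit:
{"method": "play_rows", "body": {"rows": [[[0,0,0,0],[0,0,0,0]]], "grip": 4}}

```text
time_s: 3.4
tcp_pos: [455.1, -193.9, 17.0]
tool_rot: [[0.137, 0.007, 0.991], [-0.991, 0.004, 0.137], [-0.003, -1.0, 0.007]]
force: [0.7, -0.7, -0.3]
grip_width: 6.3
```

```bash
python3 - <<'E'
from h import *
s=bot.read_state(); print(s["tcp_pos"],s["grip_width"],s["force"])
c=snap("side","s3",(340,170,440,270),6)
c=snap("wrist","w3")
f=lambda P:np.round(w2p(c,P),0)
t=s["tcp_pos"]
for dz in (0,19,37): print(dz,f(t+[0,0,dz]))
E
```

```text
[ 455.05356938 -193.86496466   16.96941071] 6.343989657961479 [ 0.74226207 -0.68496907 -0.34458356]
0 [327. 269.]
19 [328. 283.]
37 [328. 300.]
```

View pics/s3.png

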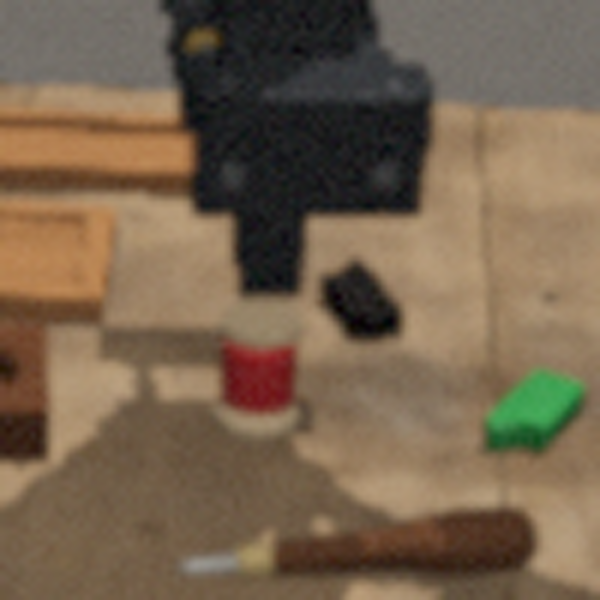

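View pics/w3.png

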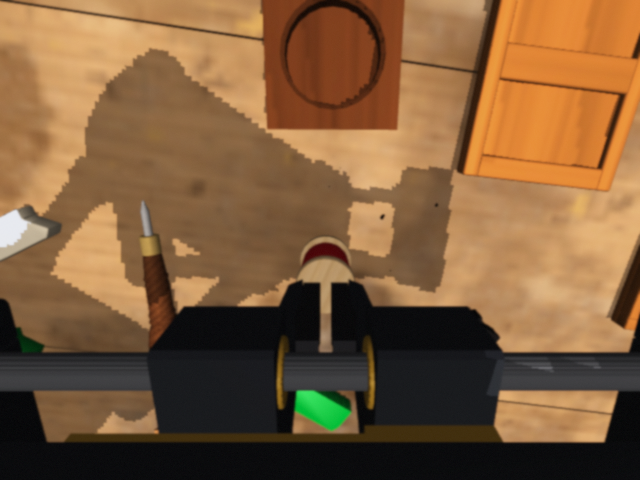

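```bash
python3 - <<'E'
from h import *
c=vision.read_camera("wrist");s=bot.read_state();R=s["tool_rot"];t=s["tcp_pos"]
for d in (0,20,30,35,40,45):
  for f in (0,9):
    P=t+R@[0,-d,f]; q=np.array(c["orientation"]).T@(P-c["position"]); print(d,f,np.round(w2p(c,P),1),"depth %.1f"%-q[2])
print(c["position"]-t)
E
```

```text
0 0 [327.4 269. ] depth 197.2
0 9 [327.5 253.2] depth 194.6
20 0 [327.7 284.3] depth 178.0
20 9 [327.7 267.1] depth 175.4
30 0 [327.8 293.3] depth 168.4
30 9 [327.8 275.2] depth 165.8
35 0 [327.9 298.2] depth 163.6
35 9 [327.9 279.7] depth 161.0
40 0 [327.9 303.4] depth 158.8
40 9 [328.  284.4] depth 156.3
45 0 [328. 309.] depth 154.0
45 9 [328.  289.4] depth 151.5
[ 71.79030545  10.49293865 184.21316565]
```

Confirmed: gap scale, row and both side-view checks agree that the real fingertips are about 38 mm behind the reported TCP. I'll open above the spool, go down by the corrected amount, and check.

Emit:
{"method": "play_rows", "body": {"rows": [[[0,0,0,0],[0,0,0,0],[0,10,0,0],[0,23,0,0],[0,30,0,0]]], "grip": 50}}

```text
time_s: 4.05
tcp_pos: [454.0, -193.1, -15.0]
tool_rot: [[0.137, 0.004, 0.991], [-0.991, 0.005, 0.137], [-0.004, -1.0, 0.005]]
force: [0.4, -0.4, -0.1]
grip_width: 41.5
```

```bash
python3 - <<'E'
from h import *
go(455.3,-194.1,-18,-82.3)
c=snap("side","s4",(340,170,440,270),6)
c=snap("wrist","w4")
E
```

```text
t 4.05 shift [1.2 3.  1.2] spin 0.2 cur ax -82.1 q6 55.6 tcp [ 454.  -193.1  -15. ] w 41.5 f [ 0.4 -0.4 -0.1]
```

View pics/s4.png

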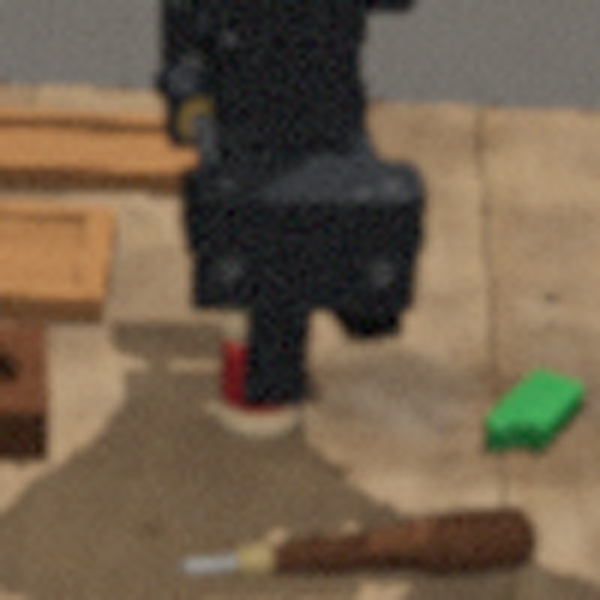

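View pics/w4.png

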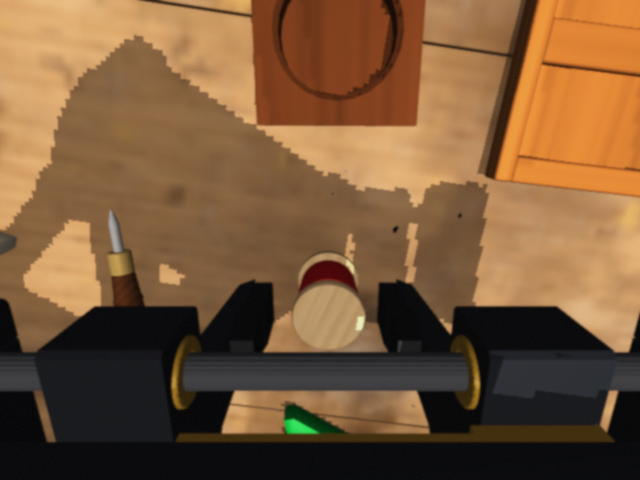

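```bash
python3 - <<'E'
from h import *
c=vision.read_camera("side"); s=bot.read_state(); t=s["tcp_pos"];R=s["tool_rot"]
f=lambda P:(np.round((np.array(w2p(c,P))-[340,170])*6,0))
for x in (-21,-30,-38):
  for z in (-9,9): print(x,z,f(t+R@[x,-38,z]))
c=snap("wrist","w5",(180,250,480,380),2.6)
print([np.round(w2p(c,(455.2,-194.1,z)),0) for z in (0,40)])
E
```

```text
-21 -9 [298. 394.]
-21 9 [244. 393.]
-30 -9 [301. 407.]
-30 9 [246. 407.]
-38 -9 [303. 419.]
-38 9 [249. 419.]
[array([330., 278.]), array([330., 317.])]
```

View pics/w5.png

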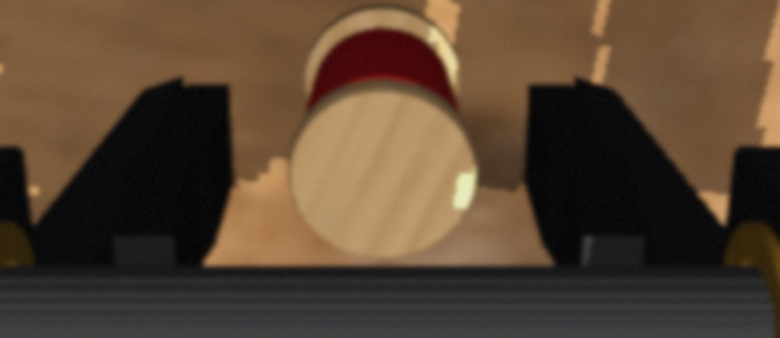

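The projected finger outline with the 38 mm offset matches the picture: columns 246–303 and row 407, against 248–305 and 405 seen. Closing on the spool.

Emit:
{"method": "play_rows", "body": {"rows": [[[0.5,2,1,0],[1,3,1,0],[1,3,1,0],[1,3,1,0],[1,3,1,0]]], "grip": 15, "force": 15}}

```text
time_s: 4.75
tcp_pos: [456.0, -194.4, -16.5]
tool_rot: [[0.137, 0.006, 0.991], [-0.991, 0.004, 0.137], [-0.003, -1.0, 0.006]]
force: [0.4, 1.2, -0.2]
grip_width: 26.2
```

```bash
sed -i 's/def go(x,y,z,ax=None):/def go(x,y,z,ax=None):\n    z=z-38  # z given = real fingertip height/' h.py; python3 - <<'E'
from h import *
go(615.9,-174.4,70,-82.3)
E
```

```text
t 4.75 shift [  1.9 -47.6 161.5] spin 0.2 cur ax -82.1 q6 55.5 tcp [ 456.  -194.4  -16.5] w 26.2 f [ 0.4  1.2 -0.2]
```

Emit:
{"method": "play_rows", "body": {"rows": [[[0,0,0,0],[0,0,0,0],[0,-10,0,0],[0,-25,0,0],[0,-45,5,0]]]}}

```text
time_s: 5.25
tcp_pos: [459.3, -193.4, 28.6]
tool_rot: [[0.137, 0.003, 0.991], [-0.991, 0.005, 0.137], [-0.005, -1.0, 0.004]]
force: [0.4, -0.1, -0.9]
grip_width: 26.7
```

```bash
python3 - <<'E'
from h import *
go(615.9,-174.4,70,-82.3)
c=snap("side","s5",(310,130,440,260),5)
c=snap("wrist","w6",(180,250,480,380),2.6)
E
```

```text
t 5.25 shift [  2.6  -2.8 157.7] spin 0.2 cur ax -82.1 q6 55.9 tcp [ 459.3 -193.4   28.6] w 26.7 f [ 0.4 -0.1 -0.9]
```

View pics/s5.png

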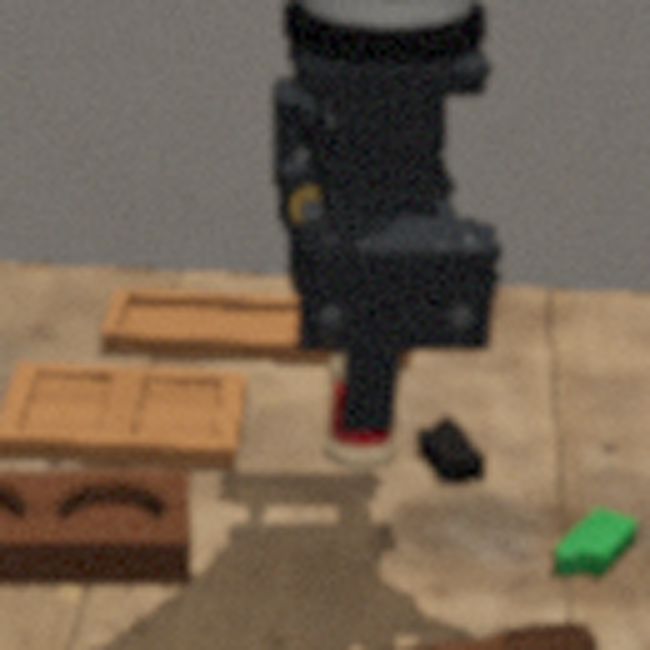

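View pics/w6.png

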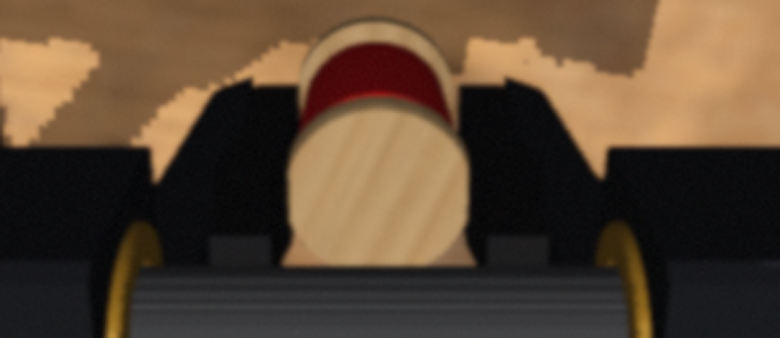

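Spool held and lifted, upright. Now carrying it to the far well.

Emit:
{"method": "play_rows", "body": {"rows": [[[0,-5,30,0],[1,-6,70,0],[2,-6,110,0],[2.5,-6,145,0.2],[2.5,-6,157,0.2]]]}}

```text
time_s: 5.85
tcp_pos: [622.7, -175.9, 39.6]
tool_rot: [[0.135, 0.014, 0.991], [-0.991, 0.001, 0.135], [0.001, -1.0, 0.014]]
force: [0.1, 0.1, 0.2]
grip_width: 26.3
```

```bash
python3 - <<'E'
from h import *
go(615.9,-174.4,30,-82.3)
c=snap("wrist","w7"); print([np.round(w2p(c,(615.9,-174.4,z)),0) for z in (8,20)])
E
```

```text
t 5.85 shift [-2.4 47.5 -7.2] spin 0.1 cur ax -82.2 q6 63.9 tcp [ 622.7 -175.9   39.6] w 26.3 f [0.1 0.1 0.2]
[array([323., 260.]), array([323., 267.])]
```

View pics/w7.png

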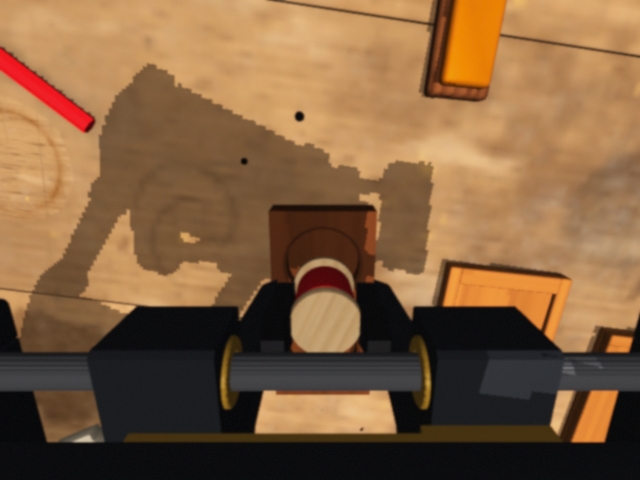

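Emit:
{"method": "play_rows", "body": {"rows": [[[-1,2,-4,0],[-2.4,10,-7.2,0],[-2.4,25,-7.2,0],[-2.4,40,-7.2,0],[-2.4,47,-7.2,0]]]}}

```text
time_s: 6.4
tcp_pos: [613.6, -173.6, -9.7]
tool_rot: [[0.134, 0.01, 0.991], [-0.991, 0.003, 0.134], [-0.001, -1.0, 0.011]]
force: [-4.0, 5.3, 25.5]
grip_width: 26.4
```

Emit:
{"method": "play_rows", "body": {"rows": [[[0,0,0,0],[0,0,0,0]]]}}

```text
time_s: 6.6
tcp_pos: [613.9, -174.5, -9.7]
tool_rot: [[0.134, 0.011, 0.991], [-0.991, 0.002, 0.134], [-0.0, -1.0, 0.011]]
force: [0.3, -1.3, 2.8]
grip_width: 26.5
```

```bash
python3 - <<'E'
from h import *
go(615.9,-174.4,30,-82.3)
c=snap("wrist","w8")
E
```

```text
t 6.60 shift [ 0.2 -1.7  2.1] spin 0.0 cur ax -82.3 q6 63.8 tcp [ 613.9 -174.5   -9.7] w 26.5 f [ 0.3 -1.3  2.8]
```

View pics/w8.png

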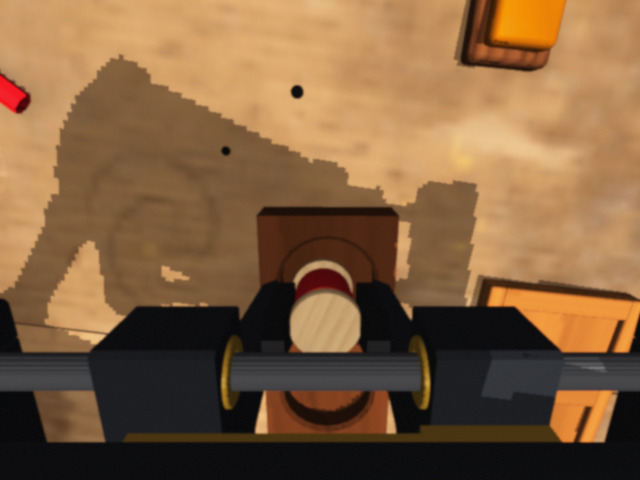

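The spool is on the well floor, well inside the rim. Releasing.

Emit:
{"method": "play_rows", "body": {"rows": [[[0,0,0,0],[0,0,0,0],[0,0,0,0],[0,-20,-2,0],[0,-55,-8,0]]], "grip": 45}}

```text
time_s: 7.15
tcp_pos: [602.3, -174.3, 42.1]
tool_rot: [[0.134, 0.004, 0.991], [-0.991, 0.004, 0.134], [-0.004, -1.0, 0.005]]
force: [0.9, 0.4, 0.5]
grip_width: 45.3
```

```bash
python3 - <<'E'
from h import *
go(446.7,74.8,80,-82.3)
c=snap("wrist","w9")
E
```

```text
t 7.15 shift [-267.8    0.5 -120.8] spin 0.0 cur ax -82.3 q6 63.5 tcp [ 602.3 -174.3   42.1] w 45.3 f [0.9 0.4 0.5]
```

View pics/w9.png

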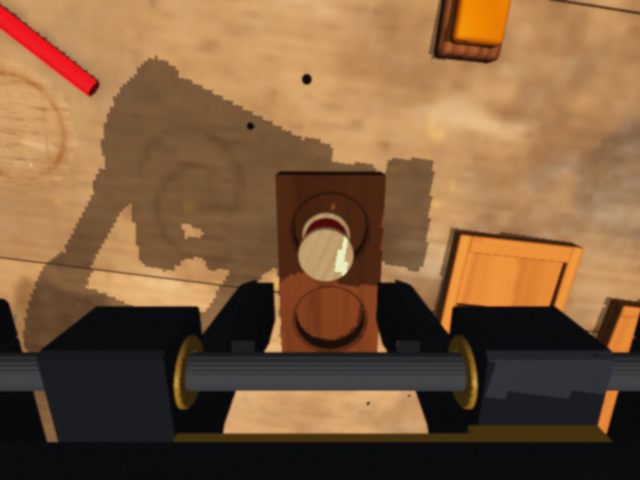

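Red spool stands in the far well. On to the white spool, backing off in x first because of the lamp.

Emit:
{"method": "play_rows", "body": {"rows": [[[-10,-10,-30,0],[-35,-12,-65,0],[-65,-12,-100,0],[-105,-12,-115,0],[-150,-12,-118,0]]]}}

```text
time_s: 7.7
tcp_pos: [466.8, -42.9, 59.9]
tool_rot: [[0.131, 0.013, 0.991], [-0.991, 0.001, 0.131], [0.001, -1.0, 0.013]]
force: [0.8, 0.1, -0.2]
grip_width: 44.6
```

```bash
python3 - <<'E'
from h import *
go(446.7,74.8,80,-82.3)
E
```

```text
t 7.70 shift [-119.3   17.7   -4.7] spin -0.1 cur ax -82.4 q6 73.9 tcp [466.8 -42.9  59.9] w 44.6 f [ 0.8  0.1 -0.2]
```

Emit:
{"method": "play_rows", "body": {"rows": [[[-40,4,-2,0],[-75,10,-3,0],[-100,17,-4,0],[-114,17,-4.5,0],[-119,17,-4.7,0]]], "grip": 50}}

```text
time_s: 8.2
tcp_pos: [445.9, 75.8, 42.3]
tool_rot: [[0.134, 0.013, 0.991], [-0.991, 0.001, 0.134], [0.001, -1.0, 0.013]]
force: [0.1, -0.4, -0.4]
grip_width: 50.4
```

```bash
python3 - <<'E'
from h import *
go(446.7,74.8,22,-82.3)
c=snap("wrist","w10"); print([np.round(w2p(c,(446.7,74.8,z)),0) for z in (0,40)])
E
```

```text
t 8.20 shift [ 1.1 58.3 -0.1] spin -0.0 cur ax -82.3 q6 88.9 tcp [445.9  75.8  42.3] w 50.4 f [ 0.1 -0.4 -0.4]
[array([329., 244.]), array([329., 266.])]
```

View pics/w10.png

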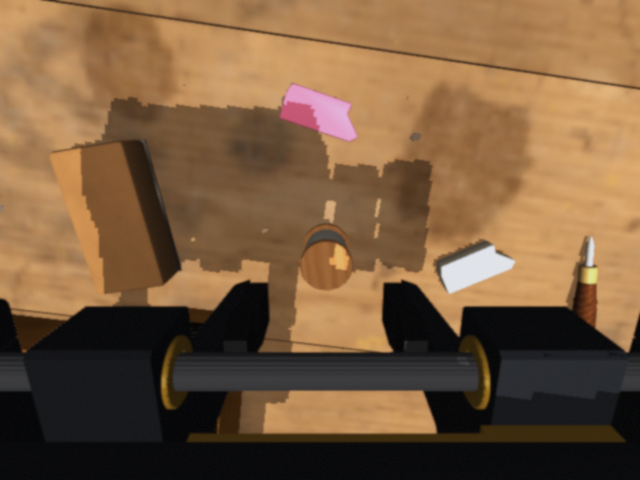

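```bash
python3 - <<'E'
from h import *
c=vision.read_camera("top")
for z in (0,50,70): print(z,[p2w(c,u,v,z)[:2].round(0) for u,v in [(187,328),(215,327),(216,400)]])
c=snap("side","s6",(300,200,640,480),2.3)
for x,y in ((395,120),(395,180)):
  print([np.round((np.array(w2p(c,(x,y,z)))-[300,200])*2.3) for z in (0,50,70)])
E
```

```text
0 [array([385., 186.]), array([388., 126.]), array([236., 120.])]
50 [array([388., 174.]), array([390., 117.]), array([245., 111.])]
70 [array([389., 169.]), array([391., 113.]), array([249., 107.])]
[array([264., 342.]), array([270., 282.]), array([273., 256.])]
[array([265., 413.]), array([273., 350.]), array([276., 324.])]
```

View pics/s6.png

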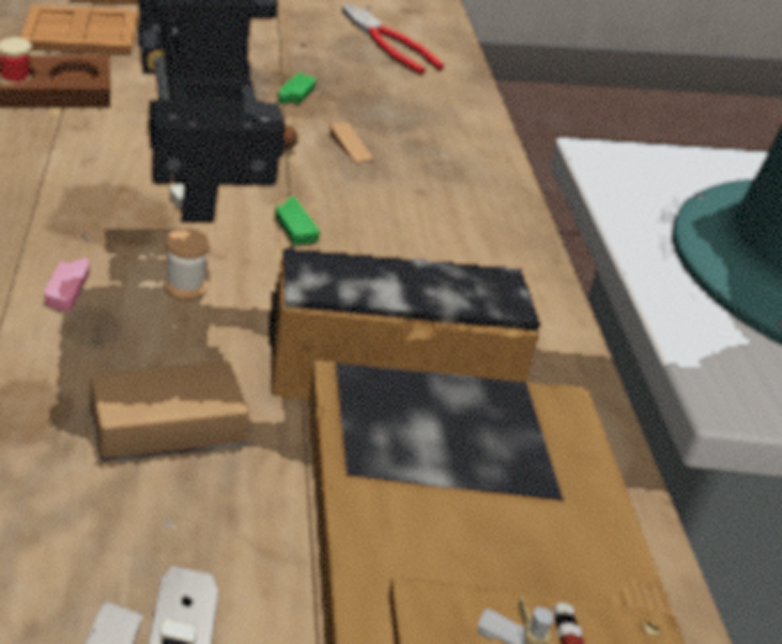

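White spool's top is at (326,263), predicted (329,266), so it's within 2 mm. I'll grip it a little higher because of the tool box next to it.

Emit:
{"method": "play_rows", "body": {"rows": [[[0.3,15,2,0],[0.3,32,2,0],[0.3,47,2,0],[0.3,54,2,0],[0.3,54,2,0]]]}}

```text
time_s: 8.85
tcp_pos: [448.9, 73.5, -12.1]
tool_rot: [[0.131, 0.012, 0.991], [-0.991, 0.0, 0.131], [0.001, -1.0, 0.012]]
force: [-0.3, -0.0, 0.1]
grip_width: 50.0
```

Emit:
{"method": "play_rows", "body": {"rows": [[[0,0,0,0],[0,0,0,0],[0,0,0,0],[0,0,0,0],[0,0,0,0]]], "grip": 15, "force": 15}}

```text
time_s: 9.35
tcp_pos: [449.5, 73.7, -11.4]
tool_rot: [[0.131, 0.013, 0.991], [-0.991, 0.0, 0.131], [0.001, -1.0, 0.013]]
force: [0.5, -0.0, 2.7]
grip_width: 25.8
```

Emit:
{"method": "play_rows", "body": {"rows": [[[0,0,0,0],[0,-10,0,0],[0,-25,0,0],[0,-40,0,0],[5,-48,0,0]]]}}

```text
time_s: 9.85
tcp_pos: [450.5, 69.0, 38.2]
tool_rot: [[0.132, 0.015, 0.991], [-0.991, 0.001, 0.132], [0.001, -1.0, 0.015]]
force: [0.2, -0.3, 0.0]
grip_width: 25.8
```

```bash
python3 - <<'E'
from h import *
go(490,-100,75,-82.3)
c=snap("wrist","w11")
E
```

```text
t 9.85 shift [172.7   1.7  16.9] spin -0.1 cur ax -82.4 q6 88.1 tcp [450.5  69.   38.2] w 25.8 f [ 0.2 -0.3  0. ]
```

View pics/w11.png

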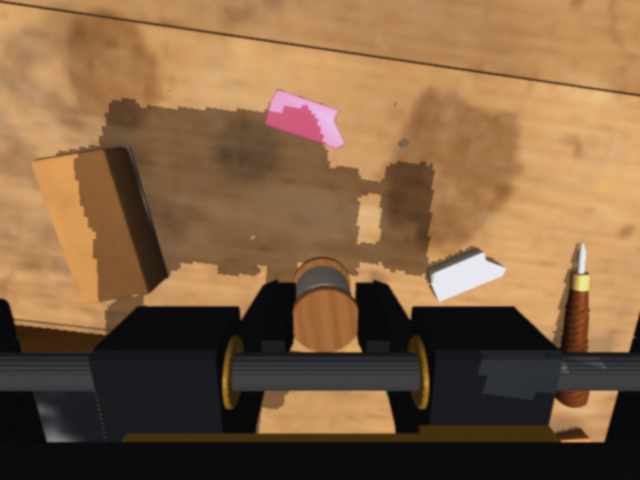

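Emit:
{"method": "play_rows", "body": {"rows": [[[30,0,0,0],[72,0,4,0],[116,0,8,0],[156,0,12,0],[190,0,25,0]]]}}

```text
time_s: 10.4
tcp_pos: [500.1, -118.8, 39.4]
tool_rot: [[0.131, 0.015, 0.991], [-0.991, 0.0, 0.131], [0.002, -1.0, 0.015]]
force: [1.0, -0.4, -0.6]
grip_width: 25.3
```

```bash
python3 - <<'E'
from h import *
go(558.2,-182.2,75,-82.3)
E
```

```text
t 10.40 shift [70.4  3.3 49.3] spin -0.2 cur ax -82.5 q6 66.0 tcp [ 500.1 -118.8   39.4] w 25.3 f [ 1.  -0.4 -0.6]
```

Emit:
{"method": "play_rows", "body": {"rows": [[[30,0,20,0],[52,0,36,0],[65,0,45,0],[70,0,49,0],[70,0,49,0]]]}}

```text
time_s: 10.9
tcp_pos: [557.6, -181.7, 39.9]
tool_rot: [[0.13, 0.014, 0.991], [-0.991, 0.001, 0.13], [0.001, -1.0, 0.014]]
force: [0.8, -0.2, 0.3]
grip_width: 25.8
```

```bash
python3 - <<'E'
from h import *
go(558.2,-182.2,36,-82.3)
c=snap("wrist","w12")
E
```

```text
t 10.90 shift [ 0.5 41.9 -0. ] spin -0.2 cur ax -82.5 q6 61.6 tcp [ 557.6 -181.7   39.9] w 25.8 f [ 0.8 -0.2  0.3]
```

View pics/w12.png

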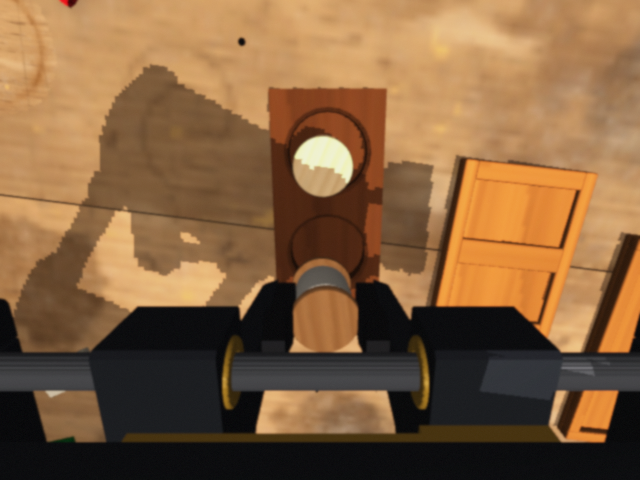

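Emit:
{"method": "play_rows", "body": {"rows": [[[0.5,14,0,0],[0.5,28,0,0],[0.5,36,0,0],[0.5,40,0,0],[0.5,42,0,0]]]}}

```text
time_s: 11.45
tcp_pos: [556.7, -181.0, -3.4]
tool_rot: [[0.131, 0.012, 0.991], [-0.991, 0.002, 0.131], [-0.0, -1.0, 0.012]]
force: [-0.4, 0.2, 2.6]
grip_width: 26.0
```

Emit:
{"method": "play_rows", "body": {"rows": [[[0,0.5,0,0],[0,1,0,0]]]}}

```text
time_s: 11.65
tcp_pos: [557.6, -180.9, -3.4]
tool_rot: [[0.131, 0.013, 0.991], [-0.991, 0.002, 0.131], [-0.0, -1.0, 0.013]]
force: [-1.7, 1.4, 4.7]
grip_width: 25.8
```

```bash
python3 - <<'E'
from h import *
go(558.2,-182.2,34,-82.3)
c=snap("wrist","w13")
E
```

```text
t 11.65 shift [1.3 0.6 0.5] spin -0.2 cur ax -82.5 q6 61.5 tcp [ 557.6 -180.9   -3.4] w 25.8 f [-1.7  1.4  4.7]
```

View pics/w13.png

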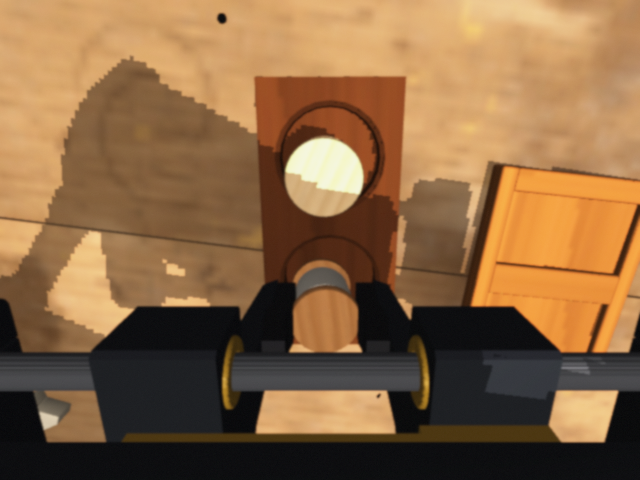

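Emit:
{"method": "play_rows", "body": {"rows": [[[0,0,0,0],[0,0,0,0],[0,0,0,0],[0,-20,0,0],[0,-50,-5,0]]], "grip": 45}}

```text
time_s: 12.2
tcp_pos: [550.0, -181.0, 44.6]
tool_rot: [[0.131, 0.009, 0.991], [-0.991, 0.003, 0.131], [-0.002, -1.0, 0.009]]
force: [-0.2, -0.3, -0.2]
grip_width: 45.0
```

```bash
python3 - <<'E'
from h import *
go(421,-275.5,60,22.5)
c=snap("wrist","w14")
E
```

```text
t 12.20 shift [  76.8   21.2 -140.5] spin 75.0 cur ax -82.5 q6 61.3 tcp [ 550.  -181.    44.6] w 45.0 f [-0.2 -0.3 -0.2]
```

View pics/w14.png

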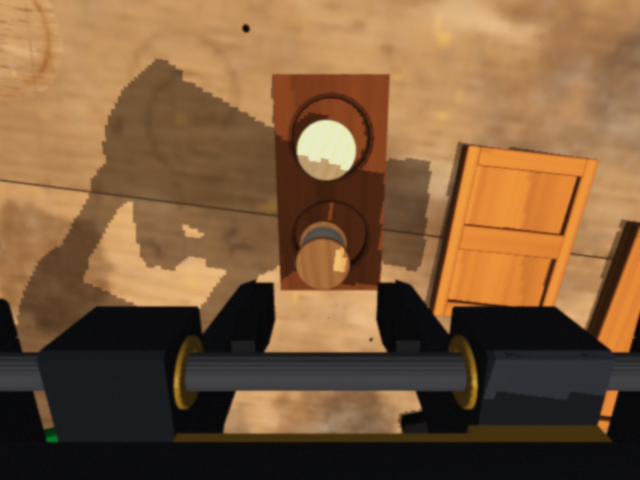

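Both spools stand in their wells. Next the black blank, turning by −105° on the way.

Emit:
{"method": "play_rows", "body": {"rows": [[[5,-5,-25,-8],[20,-5,-60,-16.5],[40,-5,-95,-25],[60,-5,-120,-33.5],[73,-5,-136,-42]]]}}

```text
time_s: 12.75
tcp_pos: [426.4, -274.0, 53.9]
tool_rot: [[0.764, 0.017, 0.645], [-0.645, -0.001, 0.764], [0.013, -1.0, 0.01]]
force: [0.1, -0.6, -0.7]
grip_width: 44.8
```

Emit:
{"method": "play_rows", "body": {"rows": [[[0,0,0,-8.5],[0,0,0,-17],[0,0,0,-25.5],[0,0,0,-34],[0,0,0,-42.5]]]}}

```text
time_s: 13.25
tcp_pos: [426.2, -274.2, 53.7]
tool_rot: [[0.999, 0.017, -0.047], [0.047, -0.001, 0.999], [0.017, -1.0, -0.002]]
force: [0.1, -0.2, -0.4]
grip_width: 45.0
```

```bash
python3 - <<'E'
from h import *
s=bot.read_state();R=s["tool_rot"];cur=np.degrees(np.arctan2(R[1,0],R[0,0]));print(cur)
go(421,-275.5,60,22.5)
E
```

```text
2.6672961039790373
t 13.25 shift [-5.8 31.6 -1. ] spin -19.8 cur ax 2.7 q6 -39.0 tcp [ 426.2 -274.2   53.7] w 45.0 f [ 0.1 -0.2 -0.4]
```

Emit:
{"method": "play_rows", "body": {"rows": [[[-3,5,0,-7],[-5,12,-1,-14],[-5,20,-1,-20],[-5,24,-1,-20],[-5,24,-1,-20]]]}}

```text
time_s: 13.75
tcp_pos: [421.1, -275.1, 28.9]
tool_rot: [[0.924, 0.016, -0.383], [0.383, -0.0, 0.924], [0.015, -1.0, -0.006]]
force: [0.0, -0.1, -0.1]
grip_width: 45.0
```

```bash
sed -i 's/d=R.T@(np.array(\[x,y,z\])-s\["tcp_pos"\])/d=R.T@(np.array([x,y,z+38])-(s["tcp_pos"]-38*R[:,1]))/' h.py; python3 - <<'E'
from h import *
go(421,-275.5,5,22.5)
c=snap("wrist","w15"); print([np.round(w2p(c,(x,y,12)),0) for x,y in [(421.2,-252.3), (434.6,-286.4), (422.1,-300.7), (404.9,-260.2)]])
E
```

```text
t 13.75 shift [-0.6 61.9 -0.1] spin 0.0 cur ax 22.5 q6 -59.3 tcp [ 421.1 -275.1   28.9] w 45.0 f [ 0.  -0.1 -0.1]
[array([340., 225.]), array([338., 284.]), array([310., 297.]), array([308., 227.])]
```

View pics/w15.png

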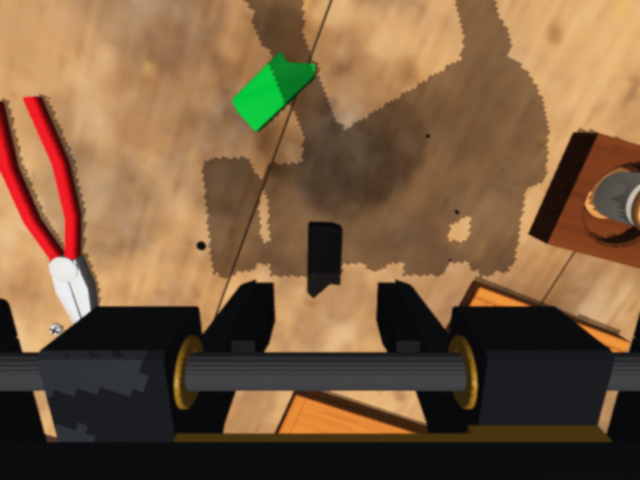

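Blank is aligned with the jaws: its corners are at (308–341, 222–297), as predicted. Going down.

Emit:
{"method": "play_rows", "body": {"rows": [[[-0.5,20,0,0],[-0.5,40,0,0],[-0.5,52,0,0],[-0.5,58,0,0],[-0.5,59,0,0]]]}}

```text
time_s: 14.3
tcp_pos: [421.7, -275.3, -30.1]
tool_rot: [[0.924, 0.015, -0.383], [0.383, 0.0, 0.924], [0.014, -1.0, -0.006]]
force: [-0.1, 0.1, -0.5]
grip_width: 45.0
```

```bash
python3 - <<'E'
from h import *
go(421,-275.5,5,22.5)
c=snap("side","s7",(340,170,440,270),6)
c=snap("wrist","w16",(180,200,480,380),2.6)
E
```

```text
t 14.30 shift [-0.2  2.9 -0.1] spin 0.0 cur ax 22.5 q6 -59.4 tcp [ 421.7 -275.3  -30.1] w 45.0 f [-0.1  0.1 -0.5]
```

View pics/s7.png

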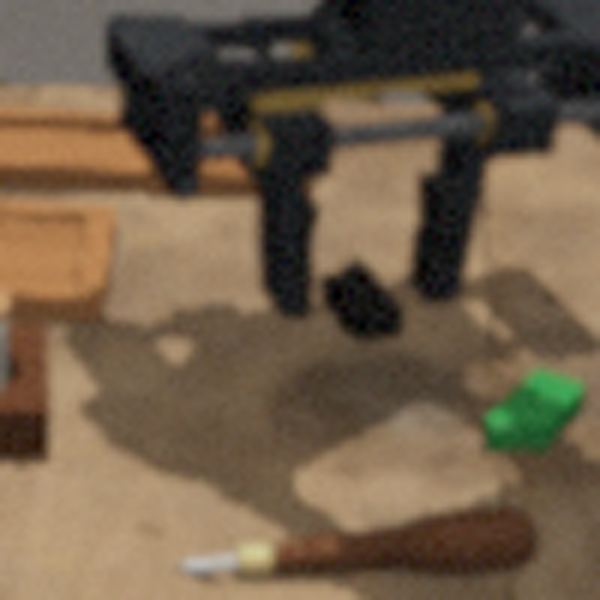

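View pics/w16.png

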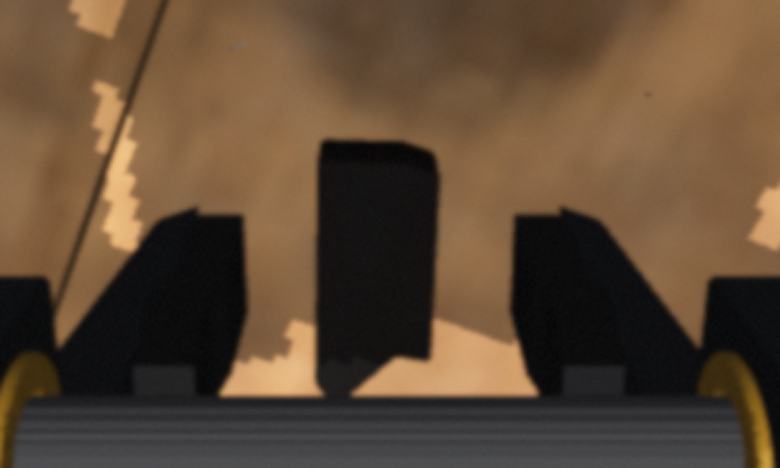

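Emit:
{"method": "play_rows", "body": {"rows": [[[0,3,0,0],[0,3,0,0],[0,3,0,0],[0,3,0,0],[0,3,0,0]]], "grip": 8, "force": 15}}

```text
time_s: 14.9
tcp_pos: [422.7, -276.0, -31.9]
tool_rot: [[0.924, 0.017, -0.383], [0.383, -0.001, 0.924], [0.016, -1.0, -0.008]]
force: [0.5, 0.1, 1.9]
grip_width: 19.5
```

Emit:
{"method": "play_rows", "body": {"rows": [[[0,0,0,0],[0,-8,0,0],[0,-22,0,0],[0,-36,0,0],[0,-45,0,0]]]}}

```text
time_s: 15.4
tcp_pos: [423.0, -276.8, 15.4]
tool_rot: [[0.924, 0.02, -0.383], [0.383, -0.003, 0.924], [0.017, -1.0, -0.01]]
force: [-0.2, -0.6, -0.1]
grip_width: 19.7
```

```bash
python3 - <<'E'
from h import *
go(543.9,-294.7,50,1.3)
c=snap("wrist","w17",(180,200,480,380),2.6)
E
```

```text
t 15.40 shift [105.4   5.9 -63.2] spin 21.2 cur ax 22.5 q6 -59.4 tcp [ 423.  -276.8   15.4] w 19.7 f [-0.2 -0.6 -0.1]
```

View pics/w17.png

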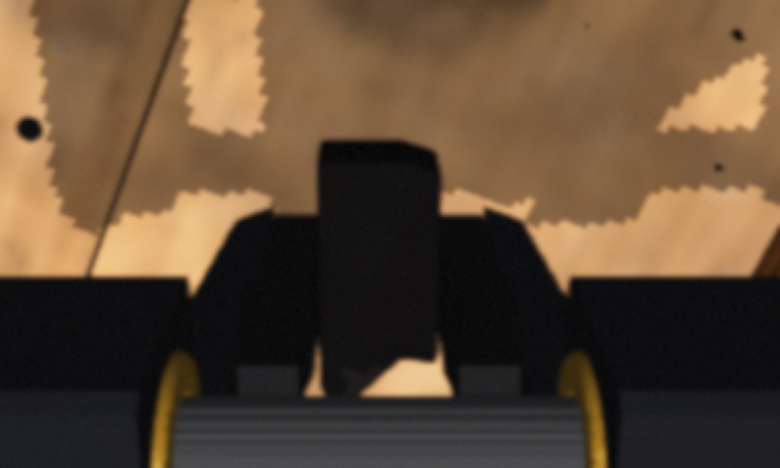

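```bash
python3 - <<'E'
from h import *
go(595.5,-292,50,1.3)
E
```

```text
t 15.45 shift [153.5   8.3 -79.7] spin 21.2 cur ax 22.5 q6 -59.4 tcp [ 423.8 -277.4   16.6] w 19.8 f [-0.1 -0.2  0.2]
```

Emit:
{"method": "play_rows", "body": {"rows": [[[30,2,-15,4],[70,4,-35,11],[110,6,-57,18],[140,8,-73,21],[151,8,-79,21.2]]]}}

```text
time_s: 15.95
tcp_pos: [597.3, -292.9, 12.9]
tool_rot: [[0.999, 0.024, -0.024], [0.024, -0.005, 1.0], [0.024, -1.0, -0.006]]
force: [0.4, -0.8, -0.6]
grip_width: 20.0
```

Emit:
{"method": "play_rows", "body": {"rows": [[[0,0,0,0],[0,0,0,0]]]}}

```text
time_s: 16.15
tcp_pos: [596.3, -292.7, 12.7]
tool_rot: [[0.999, 0.023, -0.025], [0.025, -0.005, 1.0], [0.023, -1.0, -0.005]]
force: [-0.3, 0.5, -0.7]
grip_width: 19.6
```

```bash
python3 - <<'E'
from h import *
go(595.5,-292,15,1.3)
c=snap("wrist","w18"); print([np.round(w2p(c,(595.5+a,-294+b,12)),0) for a,b in [(18,31),(-18,31)]])
E
```

```text
t 16.15 shift [-0.7 35.7  0.7] spin 0.1 cur ax 1.4 q6 -30.2 tcp [ 596.3 -292.7   12.7] w 19.6 f [-0.3  0.5 -0.7]
[array([360., 218.]), array([291., 217.])]
```

View pics/w18.png

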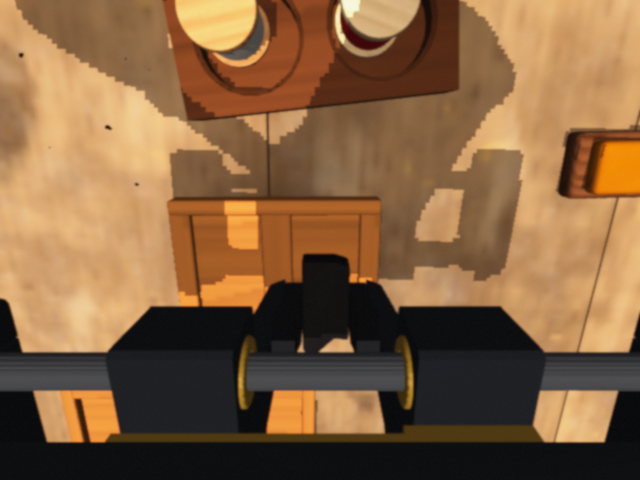

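Emit:
{"method": "play_rows", "body": {"rows": [[[-0.5,12,0.5,0],[-0.5,24,0.5,0],[-0.5,31,0.5,0],[-0.5,34,0.5,0],[-0.5,35,0.5,0]]]}}

```text
time_s: 16.7
tcp_pos: [595.1, -292.0, -23.4]
tool_rot: [[0.999, 0.021, -0.024], [0.024, -0.004, 1.0], [0.021, -1.0, -0.004]]
force: [-1.2, 0.1, -0.8]
grip_width: 19.4
```

Emit:
{"method": "play_rows", "body": {"rows": [[[0,0,0,0],[0,0.5,0,0]]]}}

```text
time_s: 16.9
tcp_pos: [595.4, -292.1, -23.7]
tool_rot: [[0.999, 0.021, -0.024], [0.024, -0.004, 1.0], [0.021, -1.0, -0.004]]
force: [-0.0, 0.3, -0.7]
grip_width: 19.5
```

```bash
python3 - <<'E'
from h import *
go(595.5,-292,15,1.3)
c=snap("wrist","w19")
E
```

```text
t 16.90 shift [ 1.  -0.7 -0.1] spin 0.1 cur ax 1.4 q6 -30.2 tcp [ 595.4 -292.1  -23.7] w 19.5 f [-0.   0.3 -0.7]
```

View pics/w19.png

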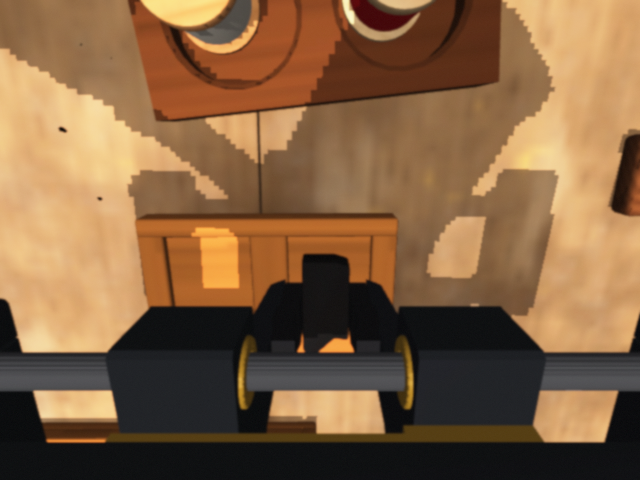

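Over the pocket and about 0.5 mm above its floor. Releasing.

Emit:
{"method": "play_rows", "body": {"rows": [[[0,0,0,0],[0,0,0,0],[0,0,0,0],[0,-15,0,0],[0,-45,0,0]]], "grip": 34}}

```text
time_s: 17.45
tcp_pos: [592.1, -290.6, 19.6]
tool_rot: [[1.0, 0.016, -0.024], [0.024, -0.001, 1.0], [0.016, -1.0, -0.002]]
force: [0.3, -0.9, -0.3]
grip_width: 34.1
```

```bash
python3 - <<'E'
from h import *
go(447.6,-19.3,60,35)
c=snap("wrist","w20")
E
```

```text
t 17.45 shift [-137.2   -5.1  274.7] spin -33.6 cur ax 1.4 q6 -30.2 tcp [ 592.1 -290.6   19.6] w 34.1 f [ 0.3 -0.9 -0.3]
```

View pics/w20.png

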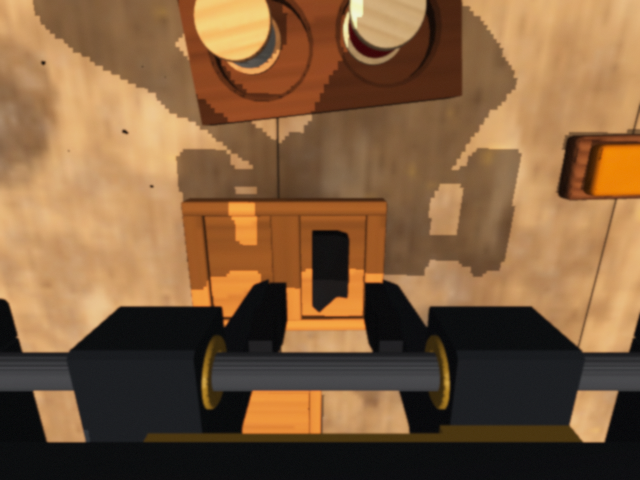

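Black blank lies in the far pocket. Now the white blank.

Emit:
{"method": "play_rows", "body": {"rows": [[[-30,-15,10,-2],[-70,-20,30,-8],[-105,-20,65,-16],[-125,-20,108,-24],[-133,-18,153,-32]]], "grip": 45}}

```text
time_s: 18.0
tcp_pos: [458.1, -142.8, 41.8]
tool_rot: [[0.833, 0.027, -0.553], [0.553, -0.007, 0.833], [0.019, -1.0, -0.021]]
force: [0.3, -0.1, 0.1]
grip_width: 45.4
```

```bash
python3 - <<'E'
from h import *
go(447.6,-19.3,50,35)
E
```

```text
t 18.00 shift [ 59.7  28.6 108.5] spin -1.4 cur ax 33.6 q6 -54.1 tcp [ 458.1 -142.8   41.8] w 45.4 f [ 0.3 -0.1  0.1]
```

Emit:
{"method": "play_rows", "body": {"rows": [[[18,5,35,0],[36,10,68,-1],[50,16,92,-1.4],[58,22,105,-1.4],[59.5,24,108,-1.4]]]}}

```text
time_s: 18.5
tcp_pos: [448.7, -18.6, 17.2]
tool_rot: [[0.818, 0.028, -0.575], [0.575, -0.007, 0.818], [0.019, -1.0, -0.022]]
force: [-0.2, -0.1, 0.1]
grip_width: 45.1
```

```bash
python3 - <<'E'
from h import *
go(447.6,-19.3,6,35)
c=snap("wrist","w21"); print([np.round(w2p(c,(x,y,12)),0) for x,y in [(443.4, 3.2), (462.7, -25.5), (453.4, -43.4), (427.3, -7.0)]])
E
```

```text
t 18.50 shift [-1.5 49.1  0.3] spin 0.1 cur ax 35.1 q6 -40.2 tcp [448.7 -18.6  17.2] w 45.1 f [-0.2 -0.1  0.1]
[array([340., 231.]), array([338., 290.]), array([306., 305.]), array([304., 230.])]
```

View pics/w21.png

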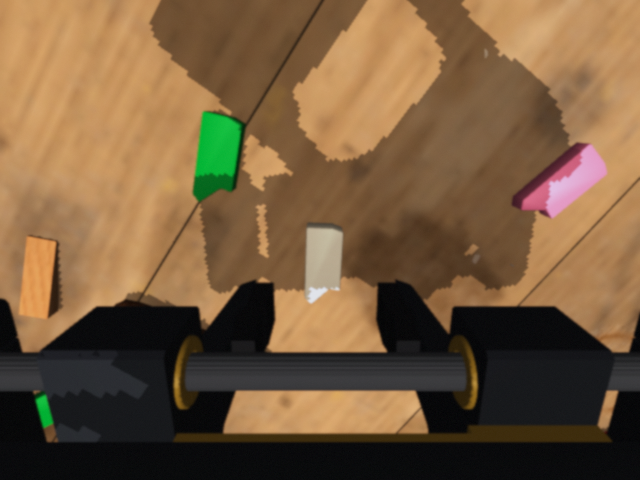

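White blank is centred at (323,262) between the jaws, unrotated relative to them.

Emit:
{"method": "play_rows", "body": {"rows": [[[-1,17,0,0],[-1.5,34,0.3,0],[-1.5,44,0.3,0],[-1.5,48,0.3,0],[-1.5,49,0.3,0]]]}}

```text
time_s: 19.05
tcp_pos: [448.7, -20.6, -32.1]
tool_rot: [[0.819, 0.027, -0.574], [0.574, -0.007, 0.819], [0.018, -1.0, -0.022]]
force: [0.3, -0.6, 0.2]
grip_width: 45.1
```

Emit:
{"method": "play_rows", "body": {"rows": [[[0,0,0,0],[0,0,0,0],[0,0,0,0],[0,0,0,0],[0,0,0,0]]], "grip": 8}}

```text
time_s: 19.55
tcp_pos: [449.2, -20.6, -31.6]
tool_rot: [[0.818, 0.028, -0.574], [0.574, -0.007, 0.819], [0.019, -1.0, -0.022]]
force: [-0.4, 0.4, 3.2]
grip_width: 19.7
```

Emit:
{"method": "play_rows", "body": {"rows": [[[0,0,0,0],[0,-8,0,0],[0,-22,0,0],[0,-38,0,0],[5,-50,-10,0]]]}}

```text
time_s: 20.05
tcp_pos: [456.8, -25.3, 19.4]
tool_rot: [[0.818, 0.027, -0.575], [0.575, -0.007, 0.818], [0.018, -1.0, -0.022]]
force: [0.6, 0.6, 0.2]
grip_width: 19.3
```

```bash
python3 - <<'E'
from h import *
go(470,-180,60,1.3)
c=snap("wrist","w22",(180,200,480,380),2.6)
E
```

```text
t 20.05 shift [ -77.4   -1.1 -135.1] spin 33.8 cur ax 35.1 q6 -41.0 tcp [456.8 -25.3  19.4] w 19.3 f [0.6 0.6 0.2]
```

View pics/w22.png

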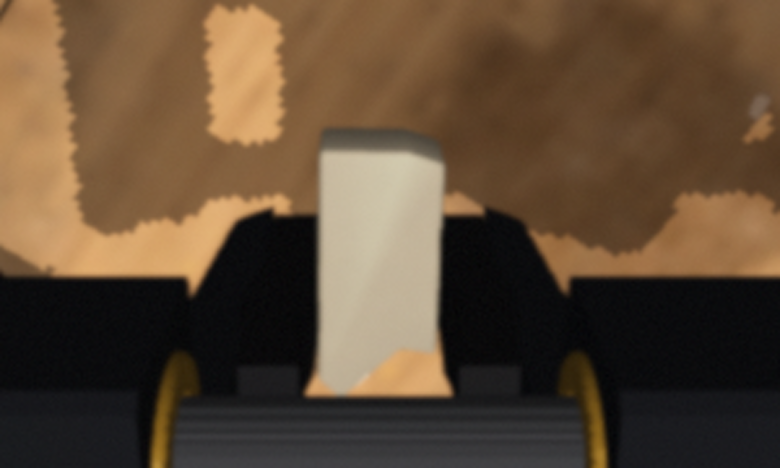

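Emit:
{"method": "play_rows", "body": {"rows": [[[-14,-2,-28,5],[-35,-4,-62,12],[-55,-4,-97,20],[-75,-4,-135,28],[-93,-4,-172,33.8]]]}}

```text
time_s: 20.6
tcp_pos: [484.6, -222.9, 28.7]
tool_rot: [[0.999, 0.035, -0.017], [0.017, -0.009, 1.0], [0.035, -0.999, -0.009]]
force: [-0.3, -0.7, -0.5]
grip_width: 19.6
```

```bash
python3 - <<'E'
from h import *
go(543.9,-292.5,55,1.3)
E
```

```text
t 20.60 shift [ 59.   14.5 -70.9] spin -0.3 cur ax 1.0 q6 -29.1 tcp [ 484.6 -222.9   28.7] w 19.6 f [-0.3 -0.7 -0.5]
```

Emit:
{"method": "play_rows", "body": {"rows": [[[22,3,-28,0],[42,7,-52,-0.3],[54,11,-66,-0.3],[59,14,-71,-0.3],[59,14,-71,-0.3]]]}}

```text
time_s: 21.1
tcp_pos: [545.4, -293.4, 16.7]
tool_rot: [[0.999, 0.034, -0.021], [0.022, -0.008, 1.0], [0.034, -0.999, -0.009]]
force: [-0.4, 0.0, -0.4]
grip_width: 19.7
```

```bash
python3 - <<'E'
from h import *
go(543.9,-292.5,15,1.3)
c=snap("wrist","w23"); print([np.round(w2p(c,(543.9+a,-294+b,12)),0) for a,b in [(18,31),(-18,31)]])
E
```

```text
t 21.10 shift [-1.5 39.6  0.9] spin -0.1 cur ax 1.2 q6 -32.7 tcp [ 545.4 -293.4   16.7] w 19.7 f [-0.4  0.  -0.4]
[array([358., 215.]), array([290., 214.])]
```

View pics/w23.png

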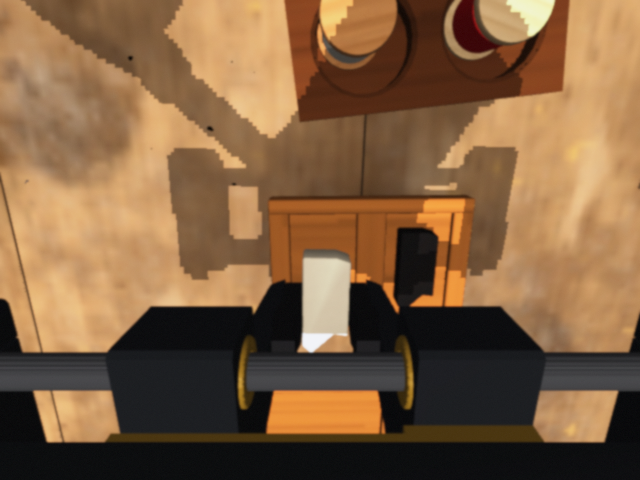

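Emit:
{"method": "play_rows", "body": {"rows": [[[-1,14,0.5,0],[-1.5,28,0.9,0],[-1.5,35,0.9,0],[-1.5,38.5,0.9,0],[-1.5,39.5,0.9,0]]]}}

```text
time_s: 21.65
tcp_pos: [543.8, -291.2, -23.5]
tool_rot: [[0.999, 0.032, -0.022], [0.022, -0.007, 1.0], [0.032, -0.999, -0.007]]
force: [-0.9, 0.6, 0.4]
grip_width: 19.7
```

Emit:
{"method": "play_rows", "body": {"rows": [[[0,0,0,0],[0,0,0,0]]]}}

```text
time_s: 21.85
tcp_pos: [544.1, -291.4, -23.3]
tool_rot: [[0.999, 0.033, -0.022], [0.023, -0.007, 1.0], [0.033, -0.999, -0.008]]
force: [0.4, 0.0, -0.1]
grip_width: 19.1
```

```bash
python3 - <<'E'
from h import *
go(543.9,-292.5,15,1.3)
c=snap("wrist","w24")
E
```

```text
t 21.85 shift [ 1.  -0.3 -1.4] spin -0.0 cur ax 1.3 q6 -32.7 tcp [ 544.1 -291.4  -23.3] w 19.1 f [ 0.4  0.  -0.1]
```

View pics/w24.png

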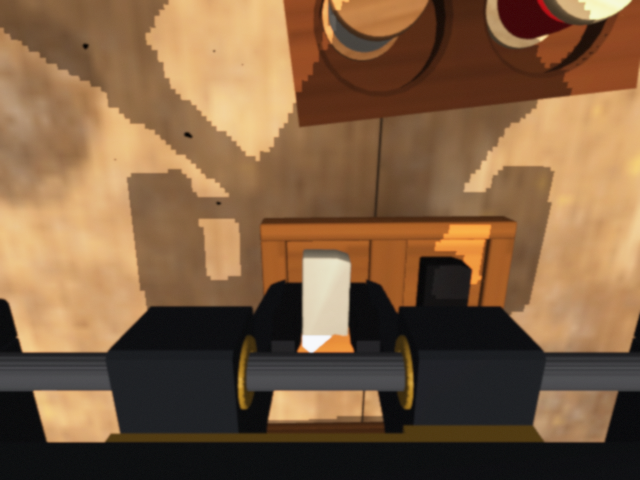

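Emit:
{"method": "play_rows", "body": {"rows": [[[0.5,0.3,-0.5,0],[0.5,0.3,-0.5,0],[0.5,0.3,-0.5,0],[0.5,-15,-0.5,0],[0.5,-45,-0.5,0]]], "grip": 32}}

```text
time_s: 22.4
tcp_pos: [540.9, -290.3, 20.3]
tool_rot: [[0.999, 0.028, -0.022], [0.022, -0.004, 1.0], [0.028, -1.0, -0.005]]
force: [0.3, -0.7, 0.7]
grip_width: 31.8
```

```bash
python3 - <<'E'
from h import *
go(405.7,-102.7,70,100)
c=snap("wrist","w25")
E
```

```text
t 22.40 shift [-129.5  -16.3  190.3] spin 81.3 cur ax 1.3 q6 -32.7 tcp [ 540.9 -290.3   20.3] w 31.8 f [ 0.3 -0.7  0.7]
```

View pics/w25.png

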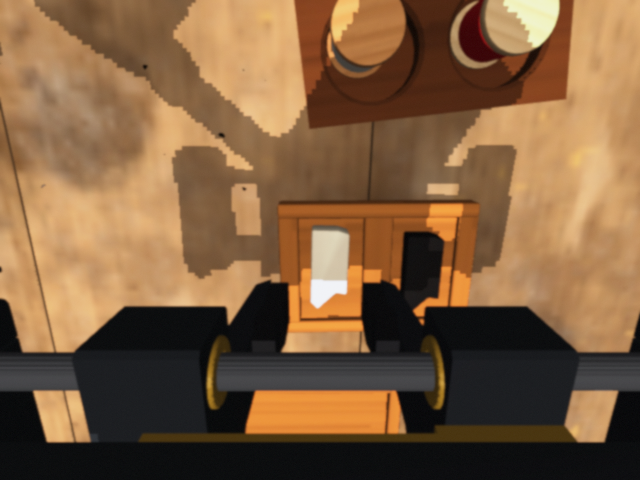

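Both blanks are in their pockets. Now the awl, turning +81° on the way.

Emit:
{"method": "play_rows", "body": {"rows": [[[-35,-12,15,8],[-75,-16,40,16.5],[-105,-16,75,25],[-120,-16,115,33.5],[-126,-16,155,42]]], "grip": 50}}

```text
time_s: 22.95
tcp_pos: [414.1, -141.1, 37.8]
tool_rot: [[0.755, 0.038, 0.654], [-0.654, -0.01, 0.756], [0.035, -0.999, 0.017]]
force: [0.7, -0.3, 0.5]
grip_width: 50.2
```

Emit:
{"method": "play_rows", "body": {"rows": [[[18,0,15,8],[25,0,20,16],[25,0,20,24],[25,0,20,32],[25,0,20,39]]]}}

```text
time_s: 23.45
tcp_pos: [446.9, -142.5, 40.3]
tool_rot: [[0.17, 0.04, 0.985], [-0.985, -0.011, 0.171], [0.017, -0.999, 0.038]]
force: [0.1, 0.0, 0.6]
grip_width: 50.1
```

```bash
python3 - <<'E'
from h import *
go(405.7,-102.7,6,100)
c=snap("wrist","w26"); print([np.round(w2p(c,P),0) for P in [(474.6,-90.1,8),(364.4,-110.2,11),(405.7,-102.7,11)]])
E
```

```text
t 23.45 shift [-46.8  70.2 -35. ] spin -0.2 cur ax -80.2 q6 59.1 tcp [ 446.9 -142.5   40.3] w 50.1 f [0.1 0.  0.6]
[array([248., 194.]), array([258., 362.]), array([254., 304.])]
```

View pics/w26.png

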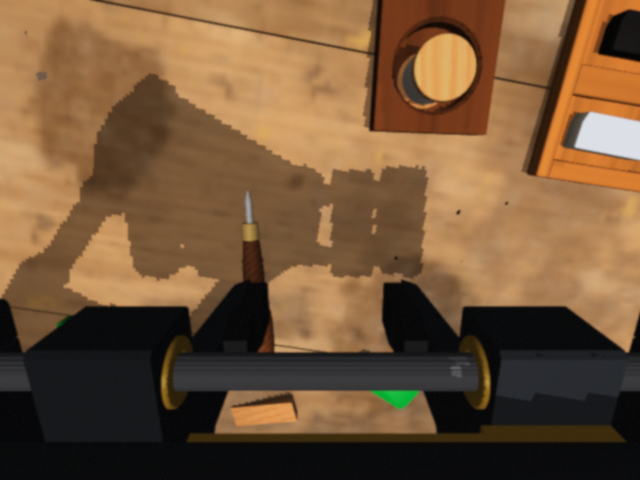

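The awl's tip is at (248,194), as predicted. Moving over the handle.

Emit:
{"method": "play_rows", "body": {"rows": [[[-20,5,-15,0],[-38,12,-28,0],[-46,20,-34,0],[-46.8,25,-35,0],[-46.8,25,-35,0]]]}}

```text
time_s: 24.0
tcp_pos: [405.6, -102.6, 12.8]
tool_rot: [[0.167, 0.04, 0.985], [-0.986, -0.011, 0.168], [0.017, -0.999, 0.038]]
force: [0.6, 0.5, 0.2]
grip_width: 50.0
```

```bash
python3 - <<'E'
from h import *
go(405.7,-102.7,6,100)
c=snap("wrist","w27"); print([np.round(w2p(c,P),0) for P in [(474.6,-90.1,8),(364.4,-110.2,11),(405.7,-102.7,11)]])
E
```

```text
t 24.00 shift [ 0.  44.8 -0.1] spin -0.4 cur ax -80.4 q6 62.6 tcp [ 405.6 -102.6   12.8] w 50.0 f [0.6 0.5 0.2]
[array([326., 134.]), array([328., 337.]), array([328., 268.])]
```

View pics/w27.png

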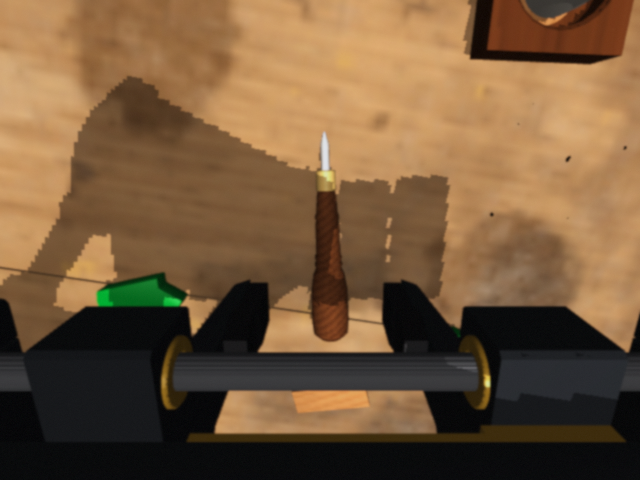

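Emit:
{"method": "play_rows", "body": {"rows": [[[0,15,0,0],[0,30,0,0],[0,39,0,0],[0,43,0,0],[0,44,0,0]]]}}

```text
time_s: 24.55
tcp_pos: [408.3, -103.6, -30.9]
tool_rot: [[0.167, 0.04, 0.985], [-0.986, -0.011, 0.167], [0.018, -0.999, 0.038]]
force: [0.9, 0.6, 0.2]
grip_width: 50.1
```

Emit:
{"method": "play_rows", "body": {"rows": [[[0,0,0,0],[0,0,0,0],[0,0,0,0],[0,0,0,0],[0,0,0,0]]], "grip": 10, "force": 25}}

```text
time_s: 25.05
tcp_pos: [408.6, -103.7, -30.6]
tool_rot: [[0.167, 0.041, 0.985], [-0.986, -0.011, 0.167], [0.018, -0.999, 0.038]]
force: [-0.9, 0.8, 0.9]
grip_width: 16.9
```

Emit:
{"method": "play_rows", "body": {"rows": [[[0,0,0,0],[0,-8,0,0],[0,-22,0,0],[0,-38,0,0],[5,-48,0,0]]]}}

```text
time_s: 25.55
tcp_pos: [407.8, -108.1, 18.8]
tool_rot: [[0.167, 0.042, 0.985], [-0.986, -0.011, 0.168], [0.018, -0.999, 0.04]]
force: [-0.4, -1.2, -0.4]
grip_width: 16.8
```

```bash
python3 - <<'E'
from h import *
go(500,-397.5,60,90.3)
c=snap("wrist","w28"); c=snap("side","s8",(300,100,500,280),4)
E
```

```text
t 25.55 shift [301.5   4.   43.8] spin 9.3 cur ax -80.4 q6 61.9 tcp [ 407.8 -108.1   18.8] w 16.8 f [-0.4 -1.2 -0.4]
```

View pics/w28.png

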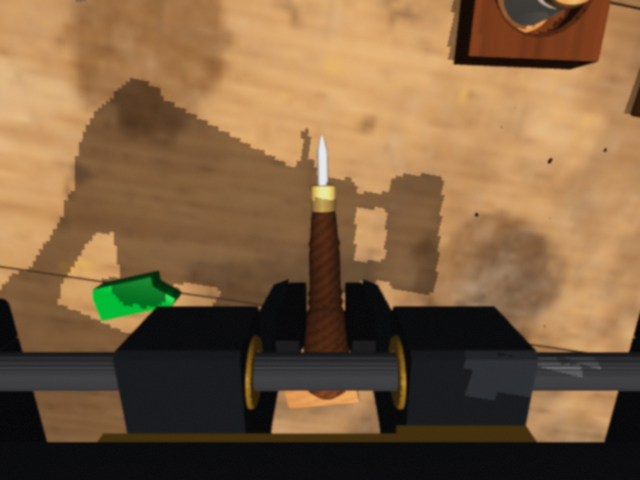

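View pics/s8.png

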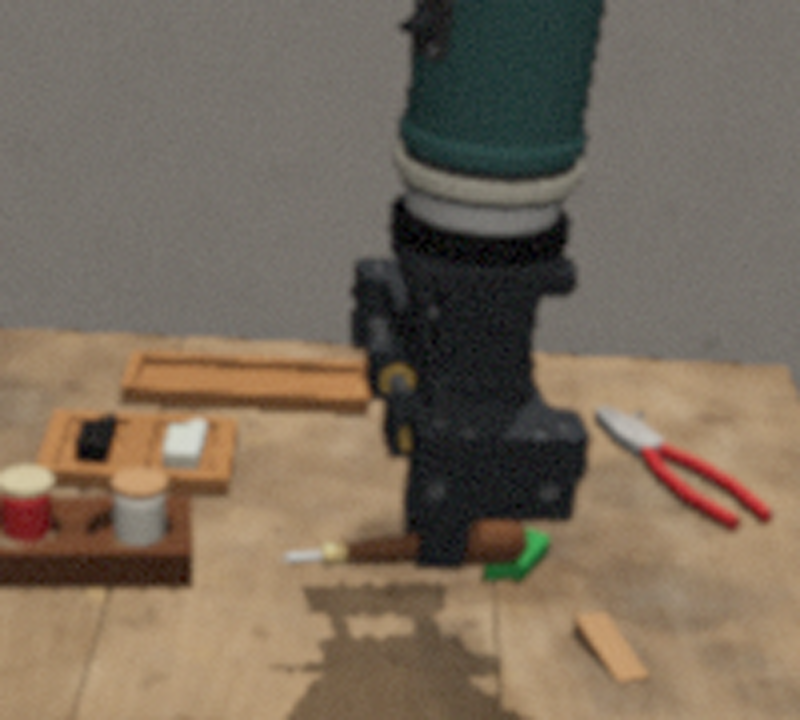

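Awl held level. Carrying it to the tray.

Emit:
{"method": "play_rows", "body": {"rows": [[[30,-6,-4,0],[75,-10,-8,2],[120,-10,-8,5],[165,-10,0,7],[210,-10,10,9]]]}}

```text
time_s: 26.15
tcp_pos: [453.1, -316.0, 33.3]
tool_rot: [[0.008, 0.044, 0.999], [-1.0, -0.012, 0.008], [0.012, -0.999, 0.044]]
force: [-0.1, -0.5, -0.6]
grip_width: 16.8
```

```bash
python3 - <<'E'
from h import *
go(501.5,-398,50,90.3)
E
```

```text
t 26.15 shift [82.6 24.5 48.4] spin 0.1 cur ax -89.6 q6 50.5 tcp [ 453.1 -316.    33.3] w 16.8 f [-0.1 -0.5 -0.6]
```

Emit:
{"method": "play_rows", "body": {"rows": [[[30,4,16,0],[58,9,33,0],[75,14,44,0],[81,18,48,0],[82,20,48,0]]]}}

```text
time_s: 26.65
tcp_pos: [502.1, -397.8, 15.1]
tool_rot: [[0.007, 0.043, 0.999], [-1.0, -0.011, 0.008], [0.011, -0.999, 0.043]]
force: [0.4, -0.0, -0.5]
grip_width: 17.1
```

Emit:
{"method": "play_rows", "body": {"rows": [[[0,0,0,0]]]}}

```text
time_s: 26.75
tcp_pos: [500.9, -396.5, 14.0]
tool_rot: [[0.007, 0.041, 0.999], [-1.0, -0.009, 0.008], [0.009, -0.999, 0.041]]
force: [-0.5, -0.2, -0.6]
grip_width: 16.8
```

```bash
python3 - <<'E'
from h import *
go(501.5,-398,14,90.3)
c=snap("wrist","w29"); print([np.round(w2p(c,(515+a,-398+b,12)),0) for a,b in [(68,20),(68,-20)]])
c=snap("side","s9",(300,140,440,240),5)
E
```

```text
t 26.75 shift [ 1.5 38.   0.5] spin 0.1 cur ax -89.6 q6 47.4 tcp [ 500.9 -396.5   14. ] w 16.8 f [-0.5 -0.2 -0.6]
[array([291., 108.]), array([373., 109.])]
```

View pics/w29.png

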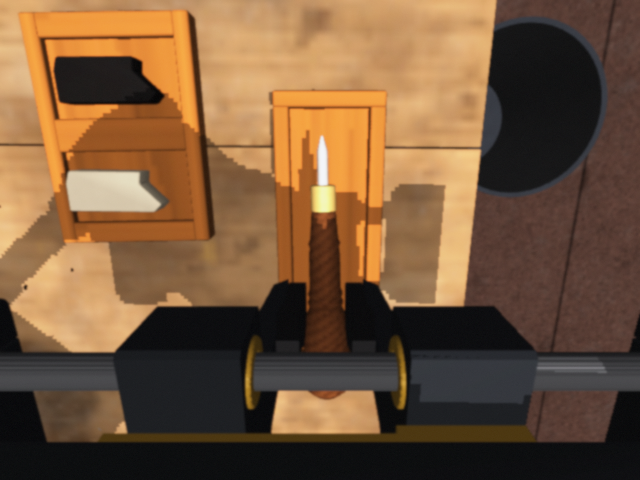

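View pics/s9.png

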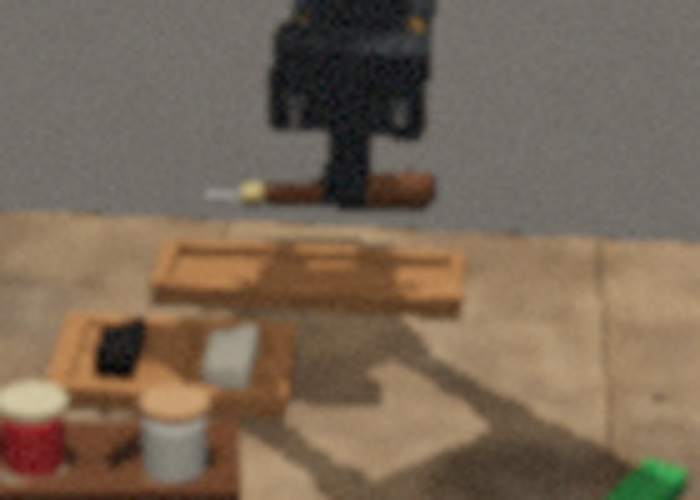

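Emit:
{"method": "play_rows", "body": {"rows": [[[1,12,0.5,0],[1.5,25,0.5,0],[1.5,33,0.5,0],[1.5,36.5,0.5,0],[1.5,37.5,0.5,0]]]}}

```text
time_s: 27.35
tcp_pos: [502.5, -397.5, -24.2]
tool_rot: [[0.008, 0.04, 0.999], [-1.0, -0.008, 0.008], [0.008, -0.999, 0.04]]
force: [0.1, 1.0, -0.3]
grip_width: 16.9
```

Emit:
{"method": "play_rows", "body": {"rows": [[[0,0,0,0],[0,0,0,0]]]}}

```text
time_s: 27.55
tcp_pos: [502.7, -397.7, -24.0]
tool_rot: [[0.008, 0.04, 0.999], [-1.0, -0.008, 0.008], [0.009, -0.999, 0.04]]
force: [-0.4, 0.3, -0.1]
grip_width: 17.0
```

```bash
python3 - <<'E'
from h import *
go(501.5,-398,14,90.3)
c=snap("wrist","w30")
c=snap("side","s10",(300,140,440,240),5)
E
```

```text
t 27.55 shift [ 0.6 -0.   0.4] spin 0.1 cur ax -89.6 q6 47.2 tcp [ 502.7 -397.7  -24. ] w 17.0 f [-0.4  0.3 -0.1]
```

View pics/w30.png

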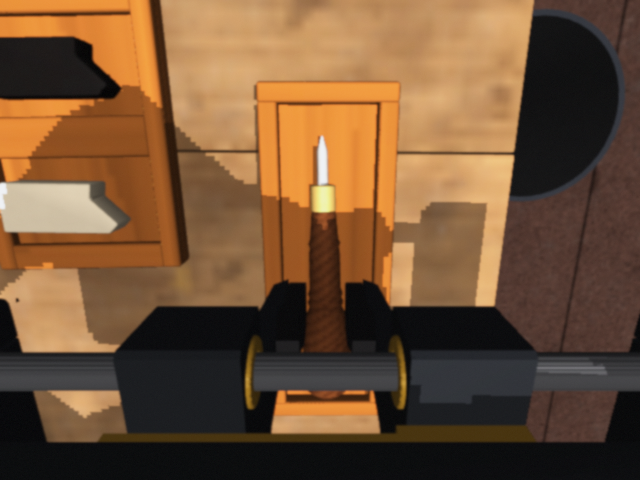

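View pics/s10.png

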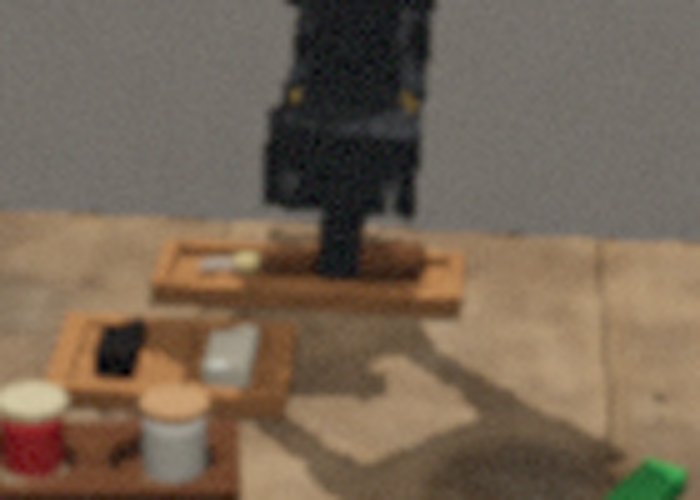

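The awl is inside the groove, a little nearer the butt end. I'll shift 3 mm forward and release.

Emit:
{"method": "play_rows", "body": {"rows": [[[0,0,2,0],[0,0.5,3,0],[0,0.7,3,0]]]}}

```text
time_s: 27.95
tcp_pos: [506.3, -397.9, -24.0]
tool_rot: [[0.008, 0.041, 0.999], [-1.0, -0.009, 0.008], [0.009, -0.999, 0.041]]
force: [0.4, -0.1, -0.6]
grip_width: 16.7
```

Emit:
{"method": "play_rows", "body": {"rows": [[[0,0,0,0],[0,0,0,0],[0,0,0,0],[0,-15,0,0],[0,-45,0,0]]], "grip": 45}}

```text
time_s: 28.45
tcp_pos: [502.3, -395.8, 19.2]
tool_rot: [[0.008, 0.037, 0.999], [-1.0, -0.005, 0.008], [0.005, -0.999, 0.036]]
force: [0.1, 0.1, -0.3]
grip_width: 45.1
```

```bash
python3 - <<'E'
from h import *
go(420,-398,150,90.3)
c=snap("wrist","w31")
E
```

```text
t 28.45 shift [  2.2 -95.7 -77.5] spin 0.2 cur ax -89.5 q6 47.5 tcp [ 502.3 -395.8   19.2] w 45.1 f [ 0.1  0.1 -0.3]
```

View pics/w31.png

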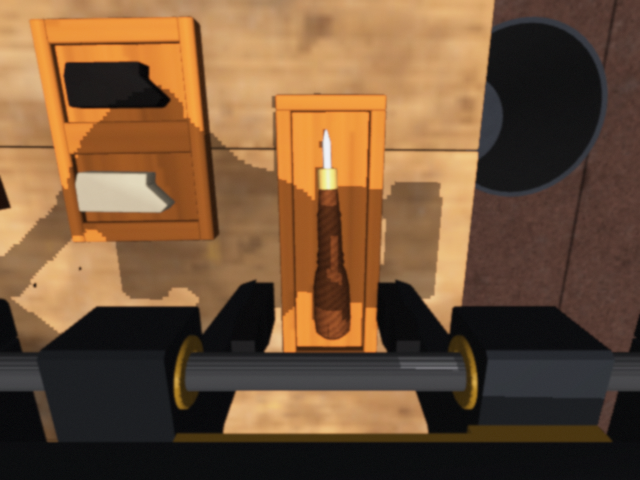

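The awl lies in the groove. I'll back off and do a final check from above.

Emit:
{"method": "play_rows", "body": {"rows": [[[0,-35,0,0],[0,-75,-20,0],[15,-100,-60,0],[50,-110,-100,0],[90,-110,-140,0]]]}}

```text
time_s: 29.0
tcp_pos: [369.9, -483.6, 136.1]
tool_rot: [[0.01, 0.049, 0.999], [-1.0, -0.018, 0.01], [0.019, -0.999, 0.049]]
force: [0.6, -0.5, -0.3]
grip_width: 45.1
```

Emit:
{"method": "play_rows", "body": {"rows": [[[45,0,-20,0],[90,0,-35,0],[130,0,-45,0],[140,0,-50,0],[140,0,-50,0]]]}}

```text
time_s: 29.5
tcp_pos: [320.3, -625.7, 136.9]
tool_rot: [[0.007, 0.049, 0.999], [-1.0, -0.019, 0.008], [0.019, -0.999, 0.049]]
force: [-0.0, -0.7, -1.1]
grip_width: 44.6
```

```bash
python3 - <<'E'
from h import *
s=bot.read_state(); print(s["time_s"],s["tcp_pos"],s["force"])
c=snap("top","t9",(210,180,490,380),2.8)
c=snap("side","s11",(280,150,480,290),4)
E
```

```text
29.5 [ 320.30757389 -625.67885133  136.93404885] [-0.01076573 -0.70898449 -1.11947581]
```

View pics/t9.png

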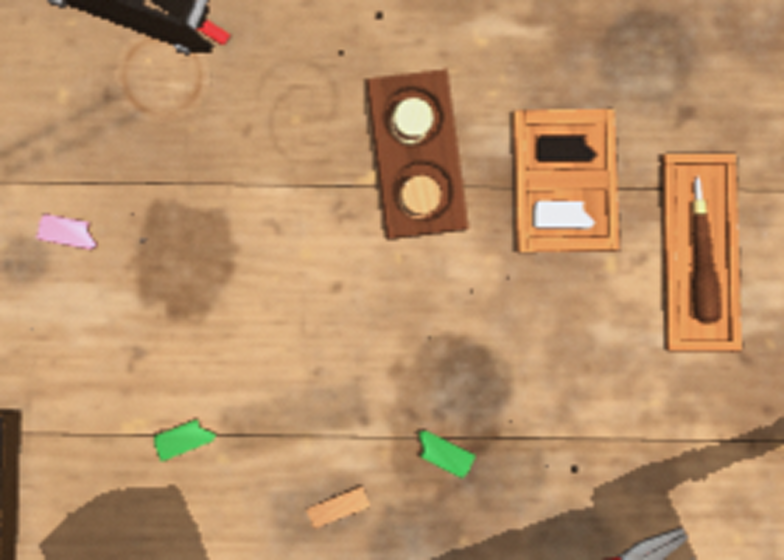

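View pics/s11.png

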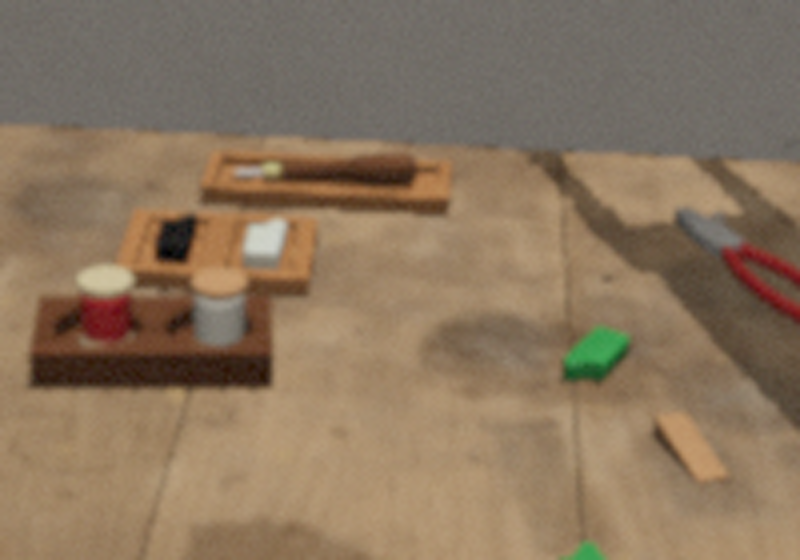

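Both views show the spools upright in their wells, one blank flat in each pocket and the awl in its groove. The look-alikes haven't moved. Letting the arm settle, then handing in.

Emit:
{"method": "play_rows", "body": {"rows": [[[0,0,0,0],[0,0,0,0],[0,0,0,0],[0,0,0,0],[0,0,0,0]]]}}

```text
time_s: 30.1
tcp_pos: [321.8, -622.7, 136.6]
tool_rot: [[0.01, 0.049, 0.999], [-1.0, -0.017, 0.011], [0.018, -0.999, 0.049]]
force: [0.4, 0.1, 0.4]
grip_width: 44.9
```

```bash
python3 - <<'E'
from h import *
a=cv2.imread("pics/t9.png").astype(int); c=snap("top","t10",(210,180,490,380),2.8); b=cv2.imread("pics/t10.png").astype(int)
print("max diff holders",abs(a-b)[60:360,360:750].max(), "diff mean", abs(a-b)[60:360,360:750].mean())
print(bot.job_done())
E
```

```text
max diff holders 6 diff mean 0.8316353276353277
the job is handed in; nothing more can be done
None
```

Everything is put away and the job is handed in, at about 30 s on the clock. I worked in the order asked: red spool to the far well, white spool to the near well, black blank to the far pocket, bone-white blank to the near pocket, then the awl into its groove with its point ahead.

**Last checks:** The final top and side pictures show both spools upright in their wells, one blank flat and lengthways in each pocket, and the awl inside its groove. Two top pictures taken about 0.6 s apart differ only by noise around the holders. The gripper is open and clear of everything. The green and pink look-alikes have not moved. I never touched the sanding block or the rosin cake, but neither was fully in the last cropped views.

**What disagreed or went less well:**
- **Fingertips:** the real fingertips are about 38 mm behind the reported TCP. My first close on the red spool shut in the air above it; I measured the offset from the pictures and corrected every later move for it.
- **Red spool:** it met the well floor with a short 25 N reading, under the 40 N limit.
- **Gripper tilt:** the gripper drifted up to about 3° off vertical over the run, with no effect on the placings that I could see.

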